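Set up the three-tier pastry stand on the slate

ROBOT

A 6-joint arm with a two-finger parallel gripper is mounted at the origin on the work surface. World frame = base frame: x ahead of the robot, y to its left, z up, the work surface at z = 0. Lengths are in m, angles in rad, forces in N, time in s.
With the tool pointing down it reaches from about 0.3 to 0.775 m from the base axis. Payload 14.6 kg.
Tool frame: the origin (TCP) lies on the centre line of the jaws, within the pads' length; the fingertips stand 19 mm ahead of it and the grasp point (between the pads) is the TCP; z points along the fingers, x is the direction in which the jaws open and shut, and the axes are right-handed (so a half turn about z gives the same grasp; the last joint's range is limited). The gripper opens to 94 mm and grips with 3 to 60 N. Pads are 16 mm wide; open, the fingers measure 119 mm over their backs; the gripper's body (75 mm by 177 mm) begins 78 mm behind the grasp point.
Start: joints at [-1.199, 0.3, 1.521, -0, 1.321, -0.067], TCP at [0.234, -0.498, 0.197] pointing down, gripper open.
Joint ranges: [-3.03, 3.03], [-0.79, 2.21], [0.23, 2.52], [-1.04, 4.18], [0, 3.07], [-2.55, 2.55]. Speed limits (rad/s): [2.22, 2.22, 2.57, 3.14, 3.14, 3.14].

INTERFACE

Orientations are given as [roll, pitch, yaw] about the fixed x, y, z axes, in that order (R = Rz(yaw) Ry(pitch) Rx(roll)).
In Python, from station import ctrl, imaging gives the robot as it stands.
- The arm moves only by the shell command python3 -m handwheel 'ROWS' [OPENING] [FORCE]. ROWS is JSON, a list that holds one entry, the list of rows, each a list of 4 numbers: the shift along the tool's x, y, z in m, then the turn about the tool's z in rad. A call has 1 to 10 rows; each row shifts and turns the pose as measured when the row begins, along the tool's axes as they then stand; what a row does not reach is not made up. A row lasts 1/10 s, in which the tool goes at most 50 mm and 8.59 degrees, less where a joint would pass 70% of its speed; a pose out of reach is approached as far as the arm can. A call is refused whole if a number of a shift passes 0.05 or a number of a turn 0.15, either way. A call with a gripper value outside its range is refused whole. OPENING is the finger opening in m, from 0 to 0.094, set as the call begins (- or left out, the last holds). The fingers move at their own pace and stop on an object; FORCE is the grip in N (left out, the last holds). Time passes only in rows, so rows that do not move let the fingers close. It gives the time, the measured TCP pose, the force and the opening at its end, in the units of the state.
- ctrl.get_obs(): the state, without advancing time (a new reading comes with each control period).
- imaging.camera(name): name is "scene" or "top" or "wrist"; returns the picture (480x640x3 uint8, red, green, blue); there is no depth.
- imaging.camera_model(name): a dict with "camera_matrix" (3x3 intrinsics, pixels), "position" and "attitude" of the camera in the world. Camera axes: x right, y up, looking along -z (the intrinsics and any distortion apply to the point x, -y, -z); pixel columns grow to the right and rows downward; lengths in m; the calibration is good to about 2 mm. A picture is of the moment at which its call begins: read the wrist's pose just before it. camera_model takes no time and is no camera call; for the wrist camera it gives the pose at the moment of the call.
- ctrl.hand_in(): hands the job in, once; it reports no verdict.
The state is a dict: "time_s": time; "qpos": joint angles; "joint_vel": joint speeds; "tau": joint torques, N m; "ee_pos": TCP position; "eef_rot": TCP orientation; "force": force on the tool from outside, world axes, zero at the start; "moment": the same for the moment, N m; "grip_width": finger opening in m.
Only numpy, scipy, OpenCV 4.12 (cv2) and the standard library are available. Lean on these libraries where they do the work, as an engineer would, in place of code of your own. Each camera call takes 0.05 s, during which the arm holds its last target. There are 200 camera calls.

TASK

Set up the three-tier pastry stand on the round slate, building it from the bottom up: stand the largest tier in the middle of the slate so that its plate does not overhang, put the middle-sized tier on its post, then the smallest tier on that, each seated fully down and level on the post below, and finish with the ring-handled cap on top. Leave the two jars where they are.

Things in the scene. Friction and masses are not known exactly. Their poses are not given: they have to be found in the camera images.
- tier_large: Largest tier: round wooden plate 210 mm across (top at 26 mm) on a solid iron foot 150 mm across, 12 mm high. A black post rises from its centre: 22 mm waist, then a plain round head, 46 mm across, 20 mm high, flat top at 90 mm; grip this head from above. All heights from the underside. 0.55 kg. Origin: centre of the underside; z up.
- tier_medium: Middle tier: plate 165 mm across; plate height, post and 46 mm head (top at 90 mm) as on the largest. Beneath, not a foot but an open socket ring: 58 mm inside, 70 outside, 12 mm deep. It drops over the head of the post below (6 mm play all round) till the plate rests on the head; its origin is then 78 mm above that tier's origin. 0.38 kg. Origin: centre of the ring's lower edge (underside); z up.
- tier_small: Smallest tier: the same as the middle one (same post, 46 mm head with its top at 90 mm, same socket ring, seats the same way, 78 mm above the tier below) but with a plate 120 mm across. 0.26 kg. Origin: centre of the socket ring's lower edge (underside); z up.
- cap: Black iron cap: a foot with the same socket ring beneath (58 mm inside, 70 outside, 12 deep) and on it an upright ring handle of 10 mm round bar, 54 mm across, lying in the cap's own x-z plane, centre at 55 mm and top at 82 mm height. Pinch the ring's top across the bar (along the cap's y). Seated, its origin is 78 mm above that of the tier below. 0.14 kg. Origin: centre of the underside; z up.
- slate: Round serving slate, dark grey, 240 mm across and 8 mm thick, fixed, lying flat on the counter. Origin: centre of its underside, on the counter (z = 0).
- jam_jar: Bystander: jar of dark red jam with a white lid and a paper band, 65 mm across, 82 mm high, standing. Origin: centre of the underside.
- honey_jar: Bystander: amber honey jar with a brass lid and a paper band, 57 mm across, 64 mm high, standing. Origin: centre of the underside.
Not all that is in view belongs to the job. What is shaped like the cap but blue, green or purple is not meant.

How it is judged:
On the way, in this order (a step that is already met when the one before it is completed fails the run):
1. the largest tier stands in the middle of the slate, let go (horizontal distance between tier_large and slate below 0.015 m and z of tier_large in the frame of slate between 0.005 and 0.011 m and angle between tier_large's own z axis and vertical below 0.06 rad and contact force between the fingers and tier_large below 0.1 N), for 0.2 s.
2. the middle-sized tier is seated on the post of the largest, let go (horizontal distance between tier_medium and tier_large below 0.01 m and z of tier_medium in the frame of tier_large between 0.0745 and 0.0815 m and angle between tier_medium's own z axis and vertical below 0.06 rad and contact force between the fingers and tier_medium below 0.1 N), for 0.2 s.
3. the smallest tier is seated on the post of the middle-sized one, let go (horizontal distance between tier_small and tier_medium below 0.01 m and z of tier_small in the frame of tier_medium between 0.0745 and 0.0815 m and angle between tier_small's own z axis and vertical below 0.06 rad and contact force between the fingers and tier_small below 0.1 N), for 0.2 s.
4. the cap is seated on the post of the smallest tier, let go (horizontal distance between cap and tier_small below 0.01 m and z of cap in the frame of tier_small between 0.0745 and 0.0815 m and angle between cap's own z axis and vertical below 0.06 rad and contact force between the fingers and cap below 0.1 N), for 0.2 s.
At the end, for the whole second after the job is handed in: Largest tier on the slate, centred within 15 mm; medium tier on it, small tier on that, cap on top, each within 10 mm of the axis of the one below and fully down on its post (78 mm above it, within 3.5 mm); all upright within 0.06 rad, released and at rest (all of step 1 and all of step 2 and all of step 3 and all of step 4 and linear speed of each of tier_large, tier_medium, tier_small, cap below 0.01 m/s); the robot touches nothing.
It fails at once if jam jar shifted by more than 30 mm (distance of jam_jar from where it was at the start of the episode above 0.03 m).
It fails at once if honey jar shifted by more than 30 mm (distance of honey_jar from where it was at the start of the episode above 0.03 m).
It also fails if it takes over 134 s, if anything falls off the work surface, if the arm or the gripper's body presses on something with over 40 N, if the wrist force passes 120 N, or if a joint passes its speed limit or range.

## Working session

There is one attempt and no reset: what is moved stays moved. The work goes in short steps, Python scripts to look and compute and a shell command to move; the robot and the scene stay as the last step left them, time stands still between calls to the robot, and variables do not carry over. Pictures are saved under pics/ and viewed, about 12 in all and at most 16, crops included, and the job is handed in when it is done.

```bash
mkdir -p pics; python3 - <<'E'
from station import ctrl, imaging
import cv2
for n in("top","scene"):
    m=imaging.camera_model(n); print(n,m)
    cv2.imwrite(f"pics/{n}0.png",imaging.camera(n)[:,:,::-1])
print(ctrl.get_obs())
E
```

```text
top {'camera_matrix': array([[504.93022645,   0.        , 316.49423993],
       [  0.        , 504.93022645, 246.9919367 ],
       [  0.        ,   0.        ,   1.        ]]), 'position': array([0.35600105, 0.02101565, 0.98150695]), 'attitude': array([ 0.08872945, -0.00946723, -1.59354404])}
scene {'camera_matrix': array([[548.15129563,   0.        , 315.06164112],
       [  0.        , 548.15129563, 241.55007016],
       [  0.        ,   0.        ,   1.        ]]), 'position': array([ 1.28475194, -0.40039274,  0.81868785]), 'attitude': array([ 0.86892907, -0.0162024 ,  1.12133649])}
{'time_s': 0.1, 'qpos': array([-1.19859212e+00,  3.00426289e-01,  1.52151739e+00,  1.60088541e-05,
        1.32067859e+00, -6.66001137e-02]), 'joint_vel': array([-0.00020172, -0.00255744, -0.00158509,  0.00037942,  0.00171185,
       -0.00070822]), 'tau': array([ 3.42035564e-03, -5.32637286e+01, -3.53281832e+01,  7.10439566e-02,
        2.34763155e-02, -3.85277815e-05]), 'ee_pos': array([ 0.23358605, -0.49767049,  0.19683785]), 'eef_rot': array([-3.14150866e+00,  1.02629704e-03, -1.13199593e+00]), 'force': array([-0.36276874, -0.42741831, -0.0539277 ]), 'moment': array([ 0.01547818, -0.00856508,  0.02134469]), 'grip_width': 0.09417570643368525}
```

View pics/top0.png

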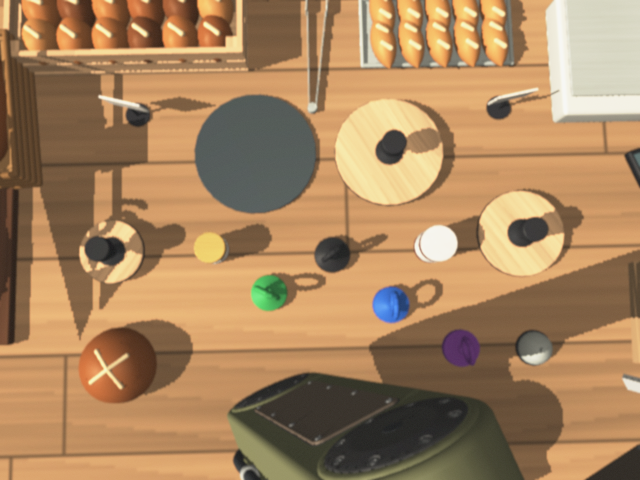

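View pics/scene0.png

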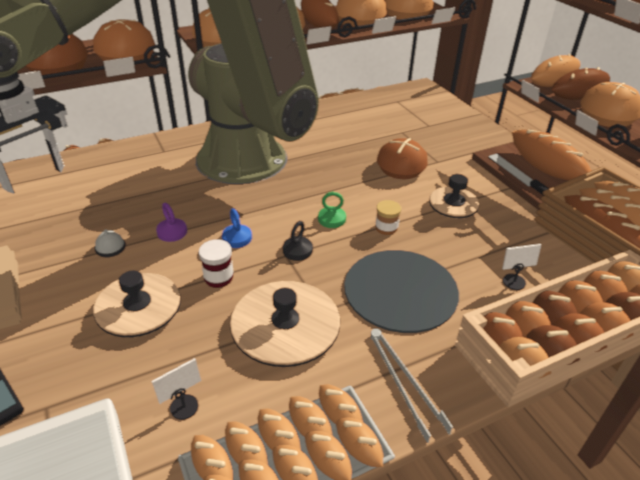

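```bash
cat > h.py <<'E'
import numpy as np, cv2
from scipy.spatial.transform import Rotation as R
from station import ctrl, imaging
def ray(m,px,z):
    K=np.array(m["camera_matrix"]); d=np.linalg.inv(K)@[px[0],px[1],1]
    d=R.from_euler("xyz",m["attitude"]).as_matrix()@(d*[1,-1,-1]); p=np.array(m["position"])
    return p+d*(z-p[2])/d[2]
def proj(m,P):
    c=R.from_euler("xyz",m["attitude"]).as_matrix().T@(np.array(P)-m["position"])
    q=np.array(m["camera_matrix"])@(c*[1,-1,-1]); return q[:2]/q[2]
def go(x,y,z,yaw=None):
    o=ctrl.get_obs(); r=R.from_euler("xyz",o["eef_rot"]); p=np.array(o["ee_pos"])
    d=r.inv().apply(np.array([x,y,z])-p); t=0
    if yaw is not None:
        t=-(yaw-o["eef_rot"][2]); t=(t+np.pi/2)%np.pi-np.pi/2
    print("tcp",p.round(4),"yaw",o["eef_rot"][2].round(3),"q6",o["qpos"][5].round(2),"-> tool shift",d.round(4),"turn",round(t,3))
def circ(m,mask,z):
    "largest contour -> points on plane z -> circle fit (centre, diameter)"
    c=max(cv2.findContours(mask,cv2.RETR_EXTERNAL,cv2.CHAIN_APPROX_NONE)[0],key=cv2.contourArea)
    P=np.array([ray(m,p,z)[:2] for p in cv2.convexHull(c)[:,0]],np.float32)
    (cx,cy),(a,b),_=cv2.fitEllipse(P); return np.round([cx,cy,a,b],4)
E
python3 - <<'E'
from h import *
im=cv2.imread("pics/top0.png"); m=imaging.camera_model("top"); hsv=cv2.cvtColor(im,cv2.COLOR_BGR2HSV)
for n,px in dict(slate=(225,120),large=(360,180),table=(300,230),med=(500,250),small=(130,265)).items(): print(n,hsv[px[1],px[0]])
def roi(mask,c,r):
    k=np.zeros_like(mask); cv2.circle(k,c,r,255,-1); return mask&k
S,V=hsv[...,1],hsv[...,2]
dark=((V<60)*255).astype(np.uint8)
print("slate",circ(m,roi(((S<110)&(V<110)).astype(np.uint8)*255,(256,153),68),.008))
for n,c,r in(("large",(389,151),60),("med",(521,232),50),("small",(112,251),38)):
    print(n,circ(m,roi(((V>205)&(S<125)).astype(np.uint8)*255,c,r),.026))
for n,c,z in(("headL",(392,146),.09),("headM",(535,230),.09),("headS",(98,248),.09),("cap",(332,254),.0),("jam",(437,243),.082),("honey",(209,248),.064)): print(n,ray(m,c,z).round(3))
E
```

```text
slate [85 17 91]
large [ 23  83 247]
table [ 14 128 210]
med [ 22  88 246]
small [ 20  99 243]
slate [0.6307 0.1246 0.2352 0.2384]
large [ 0.6296 -0.1314  0.2088  0.2229]
med [ 0.4566 -0.3823  0.1613  0.1747]
small [0.4117 0.3743 0.0382 0.0832]
headL [ 0.615 -0.13   0.09 ]
headM [ 0.457 -0.38   0.09 ]
headS [0.442 0.396 0.09 ]
cap [ 0.429 -0.02   0.   ]
jam [ 0.438 -0.206  0.082]
honey [0.44  0.206 0.064]
```

```bash
python3 -c "
from h import *
go(.62,-.131,.25)
m=imaging.camera_model('wrist'); o=ctrl.get_obs();r=R.from_euler('xyz',o['eef_rot']).inv()
print('cam in tool',r.apply(m['position']-o['ee_pos']),(r*R.from_euler('xyz',m['attitude'])).as_matrix().round(2))"
```

```text
tcp [ 0.2336 -0.4977  0.1968] yaw -1.132 q6 -0.07 -> tool shift [-0.1678 -0.5056 -0.0529] turn 0
cam in tool [ 0.00042956 -0.07454369 -0.18658564] [[ 1.   -0.   -0.  ]
 [-0.   -0.97 -0.26]
 [-0.    0.26 -0.97]]
```

```bash
python3 -m handwheel '[[[-0.014,-0.042,-0.005,0],[-0.014,-0.042,-0.005,0],[-0.014,-0.042,-0.005,0],[-0.014,-0.042,-0.005,0],[-0.014,-0.042,-0.005,0],[-0.014,-0.042,-0.005,0],[-0.014,-0.042,-0.005,0],[-0.014,-0.042,-0.005,0],[-0.014,-0.042,-0.005,0],[-0.014,-0.042,-0.005,0]]]' 0.094 30
python3 - <<'E'
from h import *
go(.625,-.131,.25)
E
```

```text
time_s: 1.1
ee_pos: [0.5622, -0.1833, 0.2454]
eef_rot: [3.139, 0.007, -1.141]
force: [-0.5, -0.8, 1.4]
grip_width: 0.0942
tcp [ 0.5622 -0.1833  0.2454] yaw -1.141 q6 0.76 -> tool shift [-0.0214 -0.0789 -0.0046] turn 0
```

```bash
python3 -m handwheel '[[[-0.01,-0.035,-0.002,0],[-0.01,-0.035,-0.002,0],[0,-0.008,0,0],[0,0,0,0],[0,0,0,0]]]'
python3 - <<'E'
from h import *
m=imaging.camera_model("wrist"); im=imaging.camera("wrist")[:,:,::-1].copy()
cv2.imwrite("pics/w1.png",im)
go(.625,-.131,.25); print(proj(m,(.63,-.131,.09)))
E
```

```text
time_s: 1.6
ee_pos: [0.6288, -0.1258, 0.2471]
eef_rot: [3.137, 0.01, -1.135]
force: [-0.3, -0.0, 0.7]
grip_width: 0.0938
tcp [ 0.6286 -0.1261  0.2472] yaw -1.135 q6 0.88 -> tool shift [ 0.0029  0.0053 -0.0028] turn 0
[326.62035081 222.33317053]
```

View pics/w1.png

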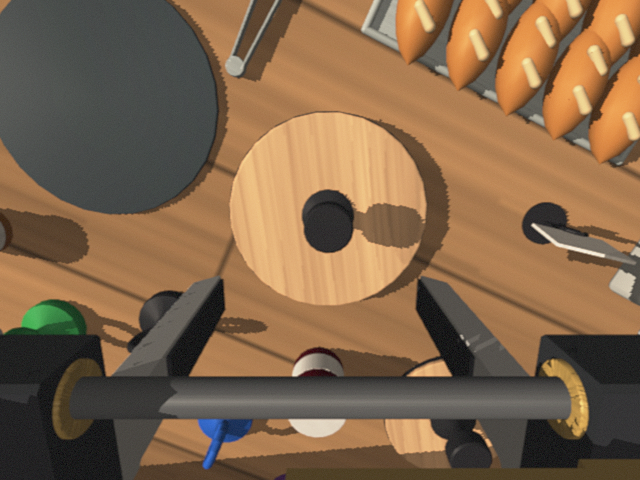

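```bash
cat >> h.py <<'E'
def roi(mask,c,r):
    k=np.zeros_like(mask); cv2.circle(k,c,r,255,-1); return mask&k
def plate(m,im,c,r,z):
    h=cv2.cvtColor(im,cv2.COLOR_BGR2HSV); g=((h[...,2]>170)&(h[...,1]<135)).astype(np.uint8)*255
    return circ(m,roi(cv2.morphologyEx(g,cv2.MORPH_OPEN,np.ones((5,5))),c,r),z)
E
python3 - <<'E'
from h import *
im=cv2.imread("pics/w1.png"); m=imaging.camera_model("wrist"); h=cv2.cvtColor(im,cv2.COLOR_BGR2HSV)
print(h[150,300],h[100,260],h[208,410])
print("plate",plate(m,im,(328,208),103,.026),"ray",ray(m,(328,208),.026).round(4))
print("head rays",ray(m,(329,228),.09).round(4))
g=roi((h[...,2]<75).astype(np.uint8)*255,(328,220),38)
c=max(cv2.findContours(g,0,1)[0],key=cv2.contourArea); print("head bbox",cv2.boundingRect(c))
# expected pixel extent of head, at two centres
for p in((.6296,-.1314),): 
  for z in(.09,.07): print(z,[proj(m,(p[0]+.023*np.cos(a),p[1]+.023*np.sin(a),z)).round(0).tolist() for a in np.arange(0,6.2,np.pi/2)-1.135])
E
```

```text
[ 15 124 220] [ 14 134 173] [ 13 116 143]
plate [ 0.6243 -0.1344  0.2073  0.2083] ray [ 0.6317 -0.1325  0.026 ]
head rays [ 0.626  -0.1354  0.09  ]
head bbox (303, 190, 51, 62)
0.09 [[352.0, 223.0], [327.0, 197.0], [301.0, 223.0], [327.0, 247.0]]
0.07 [[351.0, 218.0], [327.0, 194.0], [302.0, 218.0], [326.0, 241.0]]
```

```bash
python3 -c "
from h import *
go(.6255,-.135,.08)"
```

```text
tcp [ 0.6286 -0.1261  0.2472] yaw -1.135 q6 0.88 -> tool shift [0.0084 0.0058 0.1672] turn 0
```

```bash
python3 -m handwheel '[[[0.008,0.006,0.0,0],[0,0,0.04,0],[0,0,0.04,0],[0,0,0.035,0],[0,0,0.02,0],[0,0,0,0]]]'
python3 -c "
from h import *
go(.6255,-.135,.08)"
```

```text
time_s: 2.25
ee_pos: [0.6217, -0.1445, 0.1107]
eef_rot: [3.14, 0.006, -1.143]
force: [-0.2, 0.0, 0.3]
grip_width: 0.0942
tcp [ 0.6217 -0.1445  0.1107] yaw -1.143 q6 0.86 -> tool shift [-0.0069 -0.0074  0.0308] turn 0
```

```bash
python3 -m handwheel '[[[-0.007,-0.007,0.0,0],[0,0,0,0],[0,0,0,0]]]'
python3 -c "
from h import *
go(.6255,-.135,.08)"
```

```text
time_s: 2.55
ee_pos: [0.6259, -0.1367, 0.1146]
eef_rot: [-3.14, 0.003, -1.146]
force: [-0.1, -0.1, -0.7]
grip_width: 0.0942
tcp [ 0.6259 -0.1367  0.1146] yaw -1.146 q6 0.87 -> tool shift [-0.0016 -0.0003  0.0346] turn 0
```

```bash
python3 -m handwheel '[[[-0.001,0,0.015,0],[0,0,0.015,0],[0,0,0.006,0],[0,0,0,0]]]'; python3 -c "
from h import *
go(.6255,-.135,.08)"
```

```text
time_s: 2.95
ee_pos: [0.6259, -0.1356, 0.0769]
eef_rot: [-3.139, 0.001, -1.145]
force: [-0.3, 0.0, 0.0]
grip_width: 0.0941
tcp [ 0.6259 -0.1356  0.0769] yaw -1.145 q6 0.87 -> tool shift [-0.0007  0.0001 -0.0031] turn 0
```

```bash
python3 -m handwheel '[[[0,0,-0.002,0],[0,0,0,0],[0,0,0,0],[0,0,0,0],[0,0,0,0],[0,0,0,0],[0,0,0,0],[0,0,0,0]]]' 0.03 40
python3 -c "
from h import *
go(.6255,-.135,.08)
m=imaging.camera_model('wrist'); im=imaging.camera('wrist')[:,:,::-1].copy()
cv2.imwrite('pics/w2.png',im)"
```

```text
time_s: 3.75
ee_pos: [0.6263, -0.1356, 0.0799]
eef_rot: [-3.138, 0.001, -1.145]
force: [0.6, -0.0, -0.3]
grip_width: 0.0435
tcp [ 0.6263 -0.1356  0.0799] yaw -1.145 q6 0.87 -> tool shift [-0.0009  0.0005 -0.0001] turn 0
```

View pics/w2.png

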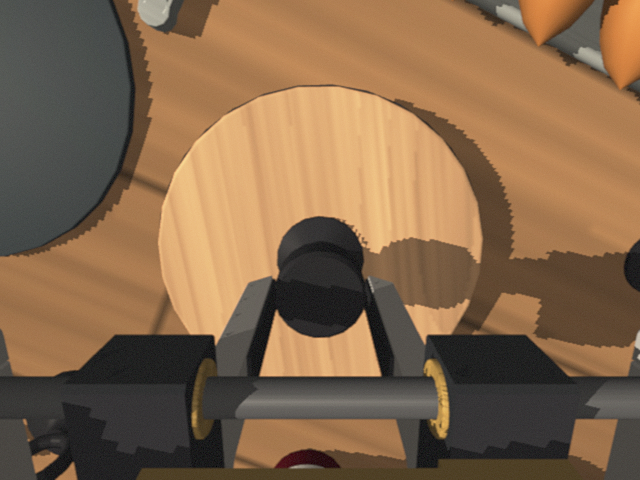

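```bash
python3 -c "
from h import *
m=imaging.camera_model('wrist'); im=cv2.imread('pics/w2.png');o=ctrl.get_obs();print(o['ee_pos'],o['grip_width'])
print(ray(m,(321,294),.09),plate(m,im,(320,240),165,.026))
r=R.from_euler('xyz',o['eef_rot'])
for dy in (-.01,0,.01): 
  c=r.apply([0,dy,-.01])+o['ee_pos']; print(dy,proj(m,c), 'bottom edge',proj(m,r.apply([0,dy+.023,-.01])+o['ee_pos']))
"
```

```text
[ 0.62631467 -0.1356347   0.07989935] 0.04376941608621016
[ 0.6273983  -0.13639914  0.09      ] [ 0.6306 -0.1326  0.193   0.2064]
-0.01 [318.65952622 275.79646592] bottom edge [318.64748777 319.84211104]
0 [318.65419966 295.28499828] bottom edge [318.64248123 338.15977151]
0.01 [318.64901591 314.25105043] bottom edge [318.6376049  356.00103037]
```

```bash
python3 -m handwheel '[[[0,0,-0.02,0],[0,0,-0.02,0],[0,0,-0.02,0],[0,0,0,0]]]'; python3 -c "
from h import *
go(.6307,.1246,.14)"
```

```text
time_s: 4.2
ee_pos: [0.6245, -0.1356, 0.1383]
eef_rot: [3.14, 0.005, -1.145]
force: [1.0, 0.2, -4.2]
grip_width: 0.043
tcp [ 0.6245 -0.1356  0.1383] yaw -1.145 q6 0.87 -> tool shift [-0.2344 -0.113  -0.0007] turn 0
```

```bash
python3 -m handwheel '[[[-0.02,-0.01,0,0],[-0.027,-0.013,0,0],[-0.027,-0.013,0,0],[-0.027,-0.013,0,0],[-0.027,-0.013,0,0],[-0.027,-0.013,0,0],[-0.027,-0.013,0,0],[-0.02,-0.01,0,0],[-0.01,-0.005,0,0],[0,0,0,0]]]'; python3 -c "
from h import *
go(.6307,.1246,.1)"
```

```text
time_s: 5.2
ee_pos: [0.6255, 0.1076, 0.1224]
eef_rot: [3.123, 0.012, -1.148]
force: [-0.4, 0.2, -5.1]
grip_width: 0.0434
tcp [0.6255 0.1076 0.1224] yaw -1.148 q6 1.26 -> tool shift [-0.0131 -0.0122  0.0224] turn 0
```

```bash
python3 -m handwheel '[[[-0.007,-0.006,0,0],[-0.006,-0.005,0,0],[0,0,0,0],[0,0,0,0]]]'; python3 -c "
from h import *
go(.6307,.1246,.1)
m=imaging.camera_model('top');im=imaging.camera('top')[:,:,::-1].copy();cv2.imwrite('pics/t2.png',im[40:300,120:480].repeat(2,0).repeat(2,1))"
```

```text
time_s: 5.6
ee_pos: [0.6305, 0.1223, 0.1209]
eef_rot: [3.121, 0.012, -1.15]
force: [-0.2, -1.0, -5.5]
grip_width: 0.0436
tcp [0.6305 0.1223 0.1209] yaw -1.15 q6 1.28 -> tool shift [-0.0018 -0.0015  0.0209] turn 0
```

View pics/t2.png

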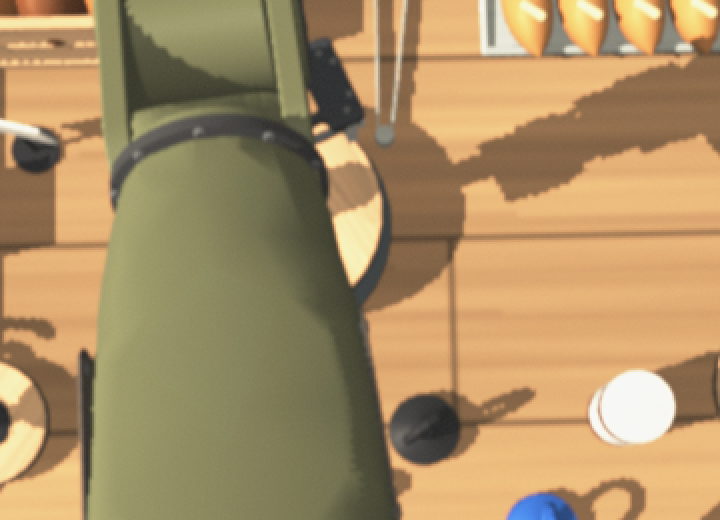

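```bash
python3 -m handwheel '[[[-0.002,-0.002,0.008,0],[0,0,0.008,0],[0,0,0.006,0],[0,0,0.004,0],[0,0,0,0]]]'; python3 -c "
from h import *
go(.6307,.1246,.088)"
```

```text
time_s: 6.15
ee_pos: [0.6307, 0.124, 0.092]
eef_rot: [3.12, 0.012, -1.152]
force: [0.2, 0.2, -4.9]
grip_width: 0.0434
tcp [0.6307 0.124  0.092 ] yaw -1.152 q6 1.28 -> tool shift [-0.0005 -0.0003  0.004 ] turn 0
```

```bash
python3 -m handwheel '[[[0,0,0.003,0],[0,0,0.002,0],[0,0,0.001,0],[0,0,0,0]]]'; python3 -m handwheel '[[[0,0,0,0],[0,0,0,0],[0,0,0,0],[0,0,0,0],[0,0,0,0],[0,0,0,0]]]' 0.094 40
```

```text
time_s: 6.55
ee_pos: [0.6311, 0.1244, 0.0884]
eef_rot: [3.122, 0.012, -1.152]
force: [-0.3, -0.1, -4.7]
grip_width: 0.0434
time_s: 7.15
ee_pos: [0.6323, 0.1246, 0.0897]
eef_rot: [3.126, 0.011, -1.152]
force: [0.3, 0.6, -0.7]
grip_width: 0.0881
```

```bash
python3 -m handwheel '[[[0,0,-0.02,0],[0,0,-0.035,0],[0,0,-0.035,0],[0,0,-0.035,0],[0,0,-0.035,0],[0,0,-0.03,0],[0,0,0,0],[0,0,0,0]]]' 0.094; python3 -c "
from h import *
go(.63,.125,.27)
m=imaging.camera_model('wrist');im=imaging.camera('wrist')[:,:,::-1].copy();cv2.imwrite('pics/w3.png',im)
h=cv2.cvtColor(im,cv2.COLOR_BGR2HSV)
print(proj(m,(.631,.1245,.034)))
c=tuple(int(v) for v in proj(m,(.631,.1245,.034)));print('plate',plate(m,im,c,110,.034))
np.save('wm.npy',m,allow_pickle=True)"
```

```text
time_s: 7.95
ee_pos: [0.6352, 0.1237, 0.2858]
eef_rot: [3.123, 0.012, -1.152]
force: [-0.6, 0.9, -0.4]
grip_width: 0.0939
tcp [0.6352 0.1237 0.2858] yaw -1.152 q6 1.28 -> tool shift [-0.0031  0.0039  0.0159] turn 0
[319.67305464 203.24685481]
plate [0.6305 0.1239 0.2066 0.2072]
```

View pics/w3.png

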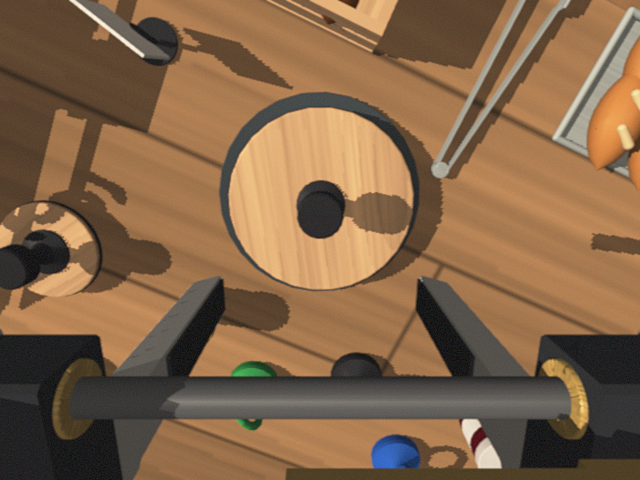

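```bash
python3 -c "
from h import *
m=np.load('wm.npy',allow_pickle=True).item()
for x,y,r,z in((.6307,.1246,.12,.008),(.6305,.1239,.105,.034)):
  P=np.array([proj(m,(x+r*np.cos(a),y+r*np.sin(a),z)) for a in np.arange(0,6.28,.02)]); print(P.min(0),P.max(0))
go(.4566,-.3823,.25)"
```

```text
[219.08442131  92.13983841] [420.95838419 292.54558442]
[226.96542477 105.59104634] [413.46041617 290.08016838]
tcp [0.6352 0.1237 0.286 ] yaw -1.152 q6 1.28 -> tool shift [0.3899 0.3685 0.038 ] turn 0
```

```bash
python3 -m handwheel '[[[0.02,0.02,0,0],[0.04,0.038,0,0],[0.04,0.038,0,0],[0.04,0.038,0,0],[0.04,0.038,0,0],[0.04,0.038,0,0],[0.04,0.038,0,0],[0.04,0.038,0,0],[0.035,0.033,0,0],[0.02,0.02,0,0]]]'; python3 -c "
from h import *
go(.4566,-.3823,.25)"
```

```text
time_s: 9.0
ee_pos: [0.4762, -0.3095, 0.2747]
eef_rot: [3.108, 0.025, -1.145]
force: [0.6, 0.6, 0.3]
grip_width: 0.0938
tcp [ 0.4762 -0.3095  0.2747] yaw -1.145 q6 0.51 -> tool shift [0.0588 0.0472 0.0248] turn 0
```

```bash
python3 -m handwheel '[[[0.02,0.016,0,0],[0.02,0.016,0,0],[0.014,0.011,0,0],[0.005,0.004,0,0],[0,0,0,0],[0,0,0,0]]]'; python3 -c "
from h import *
go(.4566,-.3823,.25)
m=imaging.camera_model('wrist');im=imaging.camera('wrist')[:,:,::-1].copy();cv2.imwrite('pics/w4.png',im)
c=tuple(int(v) for v in proj(m,(.4566,-.3823,.026)));print(c,'plate',plate(m,im,c,90,.026))
np.save('wm.npy',m,allow_pickle=True)"
```

```text
time_s: 9.6
ee_pos: [0.454, -0.3871, 0.2683]
eef_rot: [3.104, 0.034, -1.149]
force: [0.7, 0.7, -0.3]
grip_width: 0.0943
tcp [ 0.454  -0.3871  0.2683] yaw -1.149 q6 0.39 -> tool shift [-0.0027 -0.005   0.0182] turn 0
(323, 193) plate [ 0.46   -0.381   0.1604  0.1649]
```

View pics/w4.png

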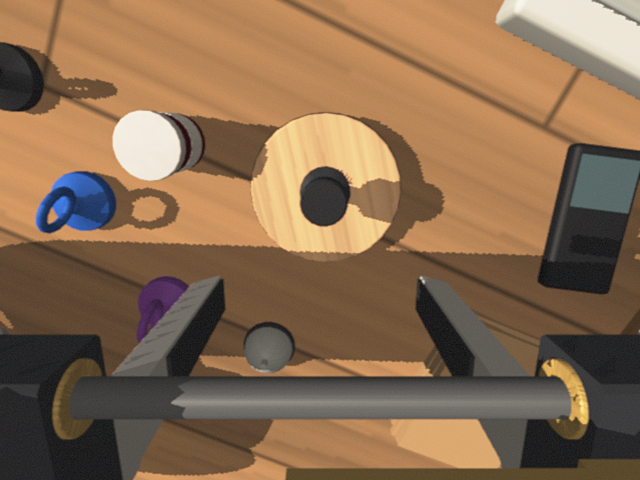

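```bash
cat >> h.py <<'E'
def tilt():
    o=ctrl.get_obs(); z=R.from_euler("xyz",o["eef_rot"]).apply([0,0,1]); p=o["ee_pos"][:2]; u=p/np.linalg.norm(p)
    print("tilt radial %.4f tang %.4f"%(z[:2]@u, z[1]*u[0]-z[0]*u[1]),"r %.3f"%np.linalg.norm(p),"z %.4f"%o["ee_pos"][2])
E
python3 -c "
from h import *
m=np.load('wm.npy',allow_pickle=True).item()
P=np.array([proj(m,(.46+.0825*np.cos(a),-.381+.0825*np.sin(a),.026)) for a in np.arange(0,6.28,.02)]); print(P.min(0),P.max(0))
print('head',ray(m,(325,202),.09)); tilt()"
python3 -m handwheel '[[[0,0,0,0],[0,0,0,0],[0,0,0,0],[0,0,0,0]]]' >/dev/null;python3 -c "from h import *;tilt()"
python3 -m handwheel '[[[0,0,0.04,0],[0,0,0.03,0],[0,0,0.02,0],[0,0,0,0]]]'>/dev/null;python3 -c "from h import *;tilt()"
```

```text
[248.66392322 110.86221109] [399.86149607 261.34650443]
head [ 0.46114497 -0.38337375  0.09      ]
tilt radial -0.0461 tang -0.0192 r 0.597 z 0.2684
tilt radial -0.0451 tang -0.0190 r 0.596 z 0.2690
tilt radial -0.0418 tang -0.0193 r 0.592 z 0.1776
```

```bash
python3 -m handwheel '[[[0.036,-0.017,0,0],[0.036,-0.017,0,0],[0,0,0,0],[0,0,0,0]]]' >/dev/null;python3 -c "from h import *;tilt()"
python3 -m handwheel '[[[-0.009,0.004,0,0],[-0.009,0.004,0,0],[-0.009,0.004,0,0],[-0.009,0.004,0,0],[-0.009,0.004,0,0],[-0.009,0.004,0,0],[-0.009,0.004,0,0],[-0.009,0.004,0,0],[0,0,0,0]]]' >/dev/null;python3 -c "from h import *;tilt()"
python3 -m handwheel '[[[0,0,0,0.14],[0,0,0,-0.14],[0,0,0,0.14],[0,0,0,-0.14],[0,0,0,0],[0,0,0,0]]]' >/dev/null;python3 -c "from h import *;tilt();go(.4605,-.382,.08)"
```

```text
tilt radial -0.0423 tang -0.0192 r 0.674 z 0.1765
tilt radial -0.0292 tang -0.0198 r 0.588 z 0.1919
tilt radial -0.0215 tang -0.0201 r 0.588 z 0.1978
tcp [ 0.4498 -0.3784  0.1978] yaw -1.163 q6 0.42 -> tool shift [ 0.0088 -0.0116  0.1174] turn 0
```

```bash
python3 -m handwheel '[[[0.002,-0.003,0.01,0],[0.002,-0.003,0.01,0],[0.002,-0.003,0.01,0],[0.002,-0.003,0.01,0],[0,0,0.01,0],[0,0,0.01,0],[0,0,0.01,0],[0,0,0,0.01],[0,0,0,0.01],[0,0,0,0.0]]]' >/dev/null;python3 -c "from h import *;tilt()"
python3 -m handwheel '[[[0,0,0.002,0],[0,0,-0.002,0],[0,0,0.002,0],[0,0,-0.002,0],[0,0,0.002,0],[0,0,0,0]]]' >/dev/null;python3 -c "from h import *;tilt();go(.4605,-.382,.08)"
```

```text
tilt radial -0.0240 tang -0.0198 r 0.599 z 0.1198
tilt radial -0.0213 tang -0.0199 r 0.600 z 0.1193
tcp [ 0.463  -0.3813  0.1193] yaw -1.19 q6 0.46 -> tool shift [0.0001 0.0015 0.0393] turn 0
```

```bash
python3 -m handwheel '[[[0,0.001,0.012,0],[0,0,0.012,0],[0,0,0.01,0],[0,0,0.004,0],[0,0,0,0],[0,0,0,0]]]' ;python3 -c "from h import *;tilt();go(.4605,-.382,.08)"
```

```text
time_s: 14.55
ee_pos: [0.4602, -0.3813, 0.0764]
eef_rot: [3.113, 0.011, -1.191]
force: [-0.3, -0.7, -0.3]
grip_width: 0.0944
tilt radial -0.0236 tang -0.0199 r 0.598 z 0.0764
tcp [ 0.4602 -0.3813  0.0764] yaw -1.191 q6 0.46 -> tool shift [ 0.0007  0.0001 -0.0036] turn 0
```

```bash
python3 -m handwheel '[[[0,0,-0.003,0],[0,0,0,0],[0,0,0,0],[0,0,0,0],[0,0,0,0],[0,0,0,0],[0,0,0,0],[0,0,0,0]]]' 0.03 40
python3 -c "
from h import *
tilt();go(.46,-.382,.08)
m=imaging.camera_model('wrist'); im=imaging.camera('wrist')[:,:,::-1].copy()
cv2.imwrite('pics/w5.png',im); o=ctrl.get_obs(); r=R.from_euler('xyz',o['eef_rot'])
g=roi((cv2.cvtColor(im,cv2.COLOR_BGR2HSV)[...,2]<75).astype(np.uint8)*255,(320,295),60)[:,300:340]
print('bottom row of head',np.where(g.all(1))[0].max() if g.all(1).any() else None, np.where(g.sum(1)>2550)[0].max(),'expected at dy0',proj(m,np.append(r.apply([0,.023,0])[:2]+o['ee_pos'][:2],.09)))
"
python3 -m handwheel '[[[0,0,-0.02,0],[0,0,-0.02,0],[0,0,-0.02,0],[0,0,-0.02,0],[0,0,-0.02,0],[0,0,-0.02,0],[0,0,-0.01,0],[0,0,0,0],[0,0,0,0],[0,0,0,0]]]'
python3 -c "
from h import *
tilt();go(.6305,.124,.2)"
```

```text
time_s: 15.35
ee_pos: [0.4614, -0.3824, 0.0822]
eef_rot: [3.115, 0.007, -1.19]
force: [2.3, 1.2, 6.8]
grip_width: 0.0338
tilt radial -0.0186 tang -0.0203 r 0.599 z 0.0822
tcp [ 0.4614 -0.3824  0.0822] yaw -1.19 q6 0.46 -> tool shift [-0.0009  0.0011  0.0023] turn 0
bottom row of head 330 335 expected at dy0 [318.56958464 335.66584218]
time_s: 16.4
ee_pos: [0.4645, -0.3817, 0.2149]
eef_rot: [3.114, 0.009, -1.191]
force: [0.2, -0.5, -0.1]
grip_width: 0.0304
tilt radial -0.0210 tang -0.0203 r 0.601 z 0.2149
tcp [ 0.4645 -0.3817  0.2149] yaw -1.191 q6 0.46 -> tool shift [-0.4078 -0.3422  0.0089] turn 0
```

```bash
python3 -m handwheel '[[[0,0,0,0],[0,0,0,0],[0,0,0,0],[0,0,0,0]]]' 0.094; python3 -c "
from h import *
im=imaging.camera('wrist')[:,:,::-1].copy();np.save('wm.npy',imaging.camera_model('wrist'),allow_pickle=True); a=cv2.imread('pics/w5.png')
cv2.imwrite('pics/w6.png',np.hstack([cv2.resize(a,(400,300)),cv2.resize(im,(400,300))]))"
```

```text
time_s: 16.8
ee_pos: [0.464, -0.3813, 0.2125]
eef_rot: [3.112, 0.012, -1.191]
force: [-0.2, -0.2, 0.7]
grip_width: 0.0582
```

View pics/w6.png

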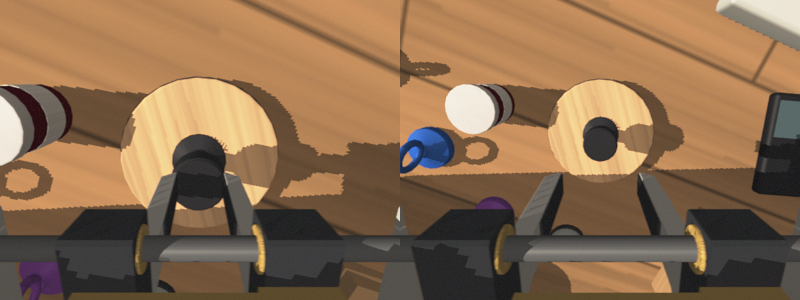

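```bash
python3 -c "
from h import *
m=imaging.camera_model('wrist');im=imaging.camera('wrist')[:,:,::-1].copy();cv2.imwrite('pics/w7.png',im)
def hw(m,im,c,r):
  g=roi((cv2.cvtColor(im,cv2.COLOR_BGR2HSV)[...,2]<75).astype(np.uint8)*255,c,r)
  for row in range(c[1]-30,c[1]+45,6):
    x=np.where(g[row]>0)[0]
    if len(x): print(row,x.min(),x.max(),x.max()-x.min()+1,end=' | ')
  print()
hw(m,im,(320,225),45)
hw(m,cv2.imread('pics/w5.png'),(318,298),50)
for z in(.09,.075):
  P=np.array([proj(m,(.4605+.023*np.cos(a),-.382+.023*np.sin(a),z)) for a in np.arange(0,6.28,.02)]); print(z,P.min(0),P.max(0),P.mean(0))
c=tuple(int(v) for v in proj(m,(.4605,-.382,.026)));print('plate',plate(m,im,c,95,.026))
h=cv2.cvtColor(im,cv2.COLOR_BGR2HSV); tilt()
"
```

```text
195 302 340 39 | 201 302 344 43 | 207 302 347 46 | 213 294 348 55 | 219 294 348 55 | 225 295 347 53 | 231 294 346 53 | 237 295 345 51 | 243 297 343 47 | 249 301 339 39 | 255 311 330 20 | 
268 279 358 80 | 274 277 357 81 | 280 282 357 76 | 286 280 359 80 | 292 278 360 83 | 298 277 363 87 | 304 275 365 91 | 310 273 366 94 | 316 272 364 93 | 322 275 361 87 | 328 278 342 65 | 334 305 329 25 | 
0.09 [291.69921936 202.96430166] [348.47933439 257.78051724] [320.07221904 230.66946704]
0.075 [293.12014046 199.44834678] [347.44365998 252.07627716] [320.26618129 226.0357061 ]
plate [ 0.4602 -0.3809  0.16    0.165 ]
tilt radial -0.0245 tang -0.0201 r 0.601 z 0.2126
```

```bash
python3 -c "
from h import *
a=cv2.imread('pics/w2.png')[190:360,200:440];b=cv2.imread('pics/w5.png')[190:360,200:440]
cv2.imwrite('pics/cmp.png',cv2.resize(cv2.convertScaleAbs(np.hstack([a,b]),alpha=1.8),(800,283)))"
```

```text
(no output)
```

View pics/cmp.png

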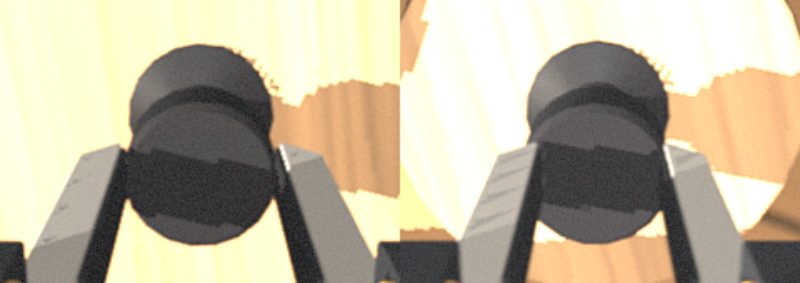

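```bash
python3 -m handwheel '[[[0,0,0,0],[0,0,0.01,0],[0,0,0.01,0],[0,0,0.01,0],[0,0,0.01,0],[0,0,0.01,0],[0,0,0.01,0],[0,0,0.01,0],[0,0,0,0],[0,0,0,0]]]' 0.094;python3 -c "from h import *;tilt();go(.4605,-.3815,.074)"
```

```text
time_s: 17.9
ee_pos: [0.461, -0.3808, 0.1348]
eef_rot: [3.111, 0.014, -1.191]
force: [0.7, 0.4, 0.8]
grip_width: 0.0938
tilt radial -0.0268 tang -0.0201 r 0.598 z 0.1348
tcp [ 0.461  -0.3808  0.1348] yaw -1.191 q6 0.46 -> tool shift [ 0.0013 -0.0011  0.0608] turn 0
```

```bash
python3 -m handwheel '[[[0,0,0,0.14],[0,0,0,-0.14],[0,0,0,0.14],[0,0,0,-0.14],[0,0,0,0.14],[0,0,0,-0.14],[0,0,0,0.14],[0,0,0,-0.14],[0,0,0,0],[0,0,0,0]]]' >/dev/null;python3 -c "from h import *;tilt();go(.4605,-.3815,.074)"
python3 -m handwheel '[[[0,0,0.01,0],[0,0,0.01,0],[0,0,0.01,0],[0,0,0.01,0],[0,0,0.01,0],[0,0,0,0],[0,0,0,0]]]' >/dev/null;python3 -c "from h import *;tilt();go(.4605,-.3815,.074)"
```

```text
tilt radial -0.0182 tang -0.0205 r 0.601 z 0.1402
tcp [ 0.463  -0.3825  0.1402] yaw -1.21 q6 0.47 -> tool shift [-0.0014  0.0002  0.0662] turn 0
tilt radial -0.0202 tang -0.0204 r 0.599 z 0.0845
tcp [ 0.461  -0.3823  0.0845] yaw -1.215 q6 0.48 -> tool shift [-0.0009 -0.0001  0.0105] turn 0
```

```bash
python3 -m handwheel '[[[0,0,0.006,0],[0,0,0.005,0],[0,0,0.002,0],[0,0,0,0]]]';python3 -c "from h import *;tilt();go(.4605,-.3815,.072)"
python3 -m handwheel '[[[0,0,0,0],[0,0,0,0],[0,0,0,0],[0,0,0,0],[0,0,0,0],[0,0,0,0],[0,0,0,0]]]' 0.038 25;python3 -c "from h import *;tilt();go(.4605,-.3815,.072)"
```

```text
time_s: 20.0
ee_pos: [0.4609, -0.3826, 0.0711]
eef_rot: [3.114, 0.006, -1.215]
force: [1.0, -0.6, -1.3]
grip_width: 0.0941
tilt radial -0.0189 tang -0.0205 r 0.599 z 0.0711
tcp [ 0.4609 -0.3826  0.0711] yaw -1.215 q6 0.48 -> tool shift [-0.0012  0.     -0.0009] turn 0
time_s: 20.7
ee_pos: [0.4612, -0.3826, 0.0719]
eef_rot: [3.115, 0.006, -1.215]
force: [-0.7, 1.0, 1.1]
grip_width: 0.0451
tilt radial -0.0181 tang -0.0204 r 0.599 z 0.0719
tcp [ 0.4612 -0.3826  0.0719] yaw -1.215 q6 0.48 -> tool shift [-0.0013  0.0002 -0.0001] turn 0
```

```bash
python3 -m handwheel '[[[0,0,0,0],[0,0,0,0],[0,0,-0.01,0],[0,0,-0.02,0],[0,0,-0.02,0],[0,0,-0.02,0],[0,0,-0.02,0],[0,0,-0.02,0],[0,0,-0.02,0],[0,0,0,0]]]' 0.038 40
python3 -m handwheel '[[[0,0,-0.02,0],[0,0,-0.01,0],[0,0,0,0]]]';python3 -c "from h import *;tilt();go(.6305,.124,.23)"
```

```text
time_s: 21.7
ee_pos: [0.4635, -0.3812, 0.2073]
eef_rot: [3.112, 0.01, -1.215]
force: [0.5, -0.7, -4.4]
grip_width: 0.0451
time_s: 22.0
ee_pos: [0.4638, -0.3807, 0.2356]
eef_rot: [3.111, 0.013, -1.215]
force: [1.0, -0.1, -5.0]
grip_width: 0.0452
tilt radial -0.0271 tang -0.0201 r 0.600 z 0.2356
tcp [ 0.4638 -0.3807  0.2356] yaw -1.215 q6 0.48 -> tool shift [-0.415  -0.3321  0.0008] turn 0
```

```bash
python3 -m handwheel '[[[-0.01,-0.008,-0.001,0],[-0.02,-0.016,-0.001,0],[-0.02,-0.016,-0.001,0],[-0.02,-0.016,-0.001,0],[-0.02,-0.016,-0.001,0],[-0.02,-0.016,-0.001,0],[-0.02,-0.016,-0.001,0],[-0.02,-0.016,-0.001,0],[-0.02,-0.016,-0.001,0],[-0.02,-0.016,-0.001,0]]]' 
python3 -m handwheel '[[[-0.02,-0.016,-0.001,0],[-0.02,-0.016,-0.001,0],[-0.02,-0.016,-0.001,0],[-0.02,-0.016,-0.001,0],[-0.02,-0.016,-0.001,0],[-0.02,-0.016,-0.001,0],[-0.02,-0.016,-0.001,0],[-0.01,-0.008,0,0],[0,0,0,0],[0,0,0,0]]]';python3 -c "from h import *;tilt();go(.6305,.124,.2)"
```

```text
time_s: 23.0
ee_pos: [0.5397, -0.1343, 0.2313]
eef_rot: [3.1, 0.027, -1.218]
force: [1.0, 0.1, -4.2]
grip_width: 0.0456
time_s: 24.0
ee_pos: [0.597, 0.0658, 0.2259]
eef_rot: [3.086, 0.034, -1.212]
force: [-0.2, -0.7, -4.6]
grip_width: 0.0448
tilt radial -0.0627 tang 0.0195 r 0.601 z 0.2259
tcp [0.597  0.0658 0.2259] yaw -1.212 q6 1.25 -> tool shift [-0.0418 -0.0532  0.0244] turn 0
```

```bash
python3 -m handwheel '[[[-0.008,-0.009,0,0.1],[-0.008,-0.009,0,-0.1],[-0.008,-0.009,0,0.1],[-0.007,-0.009,0,-0.1],[-0.006,-0.009,0,0.1],[-0.005,-0.008,0,-0.1],[0,0,0,0.14],[0,0,0,-0.14],[0,0,0,0.14],[0,0,0,-0.14]]]' >/dev/null;python3 -c "from h import *;tilt()"
python3 -m handwheel '[[[0,0,0,0.14],[0,0,0,-0.14],[0,0,0,0.14],[0,0,0,-0.14],[0,0,0,0.14],[0,0,0,-0.14],[0,0,0,0.14],[0,0,0,-0.14],[0,0,0,0],[0,0,0,0]]]';python3 -c "from h import *;tilt();go(.6305,.124,.2)"
```

```text
tilt radial -0.0649 tang 0.0220 r 0.644 z 0.2221
time_s: 26.0
ee_pos: [0.6326, 0.097, 0.2206]
eef_rot: [3.078, 0.031, -1.242]
force: [0.2, -0.8, -4.5]
grip_width: 0.0447
tilt radial -0.0683 tang 0.0195 r 0.640 z 0.2206
tcp [0.6326 0.097  0.2206] yaw -1.242 q6 1.33 -> tool shift [-0.0256 -0.0081  0.021 ] turn 0
```

```bash
python3 -m handwheel '[[[-0.026,-0.01,0.02,0],[0,0,0,0],[0,0,0,0]]]';python3 -c "from h import *;tilt();go(.6335,.123,.18)"
```

```text
time_s: 26.3
ee_pos: [0.6324, 0.1237, 0.2007]
eef_rot: [3.078, 0.03, -1.251]
force: [-0.4, -0.9, -3.5]
grip_width: 0.0449
tilt radial -0.0666 tang 0.0219 r 0.644 z 0.2007
tcp [0.6324 0.1237 0.2007] yaw -1.251 q6 1.38 -> tool shift [ 0.0016 -0.0021  0.0205] turn 0
```

```bash
python3 -m handwheel '[[[0.002,-0.002,0.022,0],[0,0,0,0],[0,0,0,0]]]';python3 -c "
from h import *;tilt();go(.6335,.123,.158)
m=imaging.camera_model('scene');im=imaging.camera('scene')[:,:,::-1].copy();cv2.imwrite('pics/s2.png',cv2.resize(im[140:340,270:510],(720,600)))"
```

```text
time_s: 26.6
ee_pos: [0.6339, 0.1213, 0.1799]
eef_rot: [3.08, 0.029, -1.255]
force: [0.1, 0.7, -4.3]
grip_width: 0.0451
tilt radial -0.0649 tang 0.0214 r 0.645 z 0.1799
tcp [0.6339 0.1213 0.1799] yaw -1.255 q6 1.38 -> tool shift [-0.0011 -0.0015  0.0219] turn 0
```

View pics/s2.png

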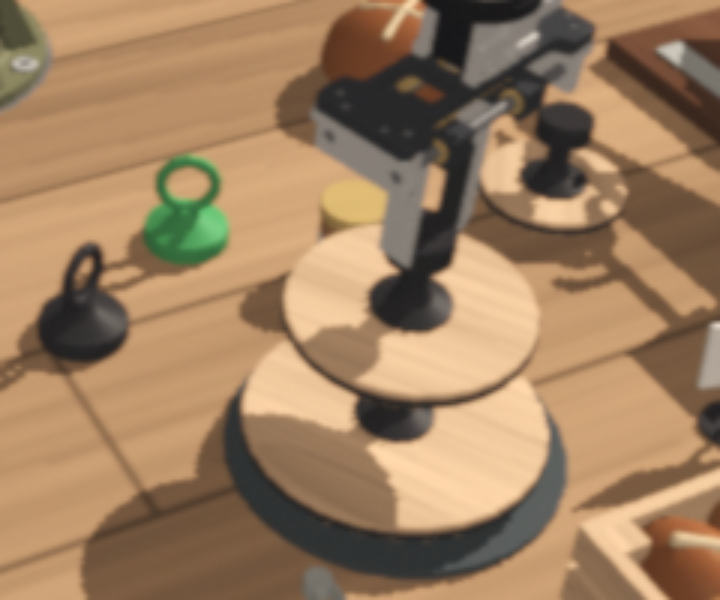

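```bash
python3 -m handwheel '[[[-0.001,-0.001,0.01,0],[0,0,0,0]]]';python3 -m handwheel '[[[0,0,0.01,0],[0,0,0,0],[0,0,0,0]]]';python3 -c "
from h import *;tilt();go(.6335,.123,.158)"
```

```text
time_s: 26.85
ee_pos: [0.634, 0.1224, 0.1702]
eef_rot: [3.081, 0.029, -1.256]
force: [-0.2, -0.3, -4.4]
grip_width: 0.045
time_s: 27.15
ee_pos: [0.6335, 0.1225, 0.1599]
eef_rot: [3.081, 0.029, -1.256]
force: [-0.3, 0.3, -3.3]
grip_width: 0.045
tilt radial -0.0632 tang 0.0214 r 0.645 z 0.1599
tcp [0.6335 0.1225 0.1599] yaw -1.256 q6 1.38 -> tool shift [-0.0004 -0.0003  0.0019] turn 0
```

```bash
python3 -m handwheel '[[[0,0,0.003,0],[0,0,0,0],[0,0,0,0]]]';python3 -m handwheel '[[[0,0,0,0],[0,0,0,0],[0,0,0,0],[0,0,0,0],[0,0,0,0],[0,0,0,0],[0,0,0,0]]]' 0.094; python3 -m handwheel '[[[0,0,-0.02,0],[0,0,-0.03,0],[0,0,-0.03,0],[0,0,-0.03,0],[0,0,-0.03,0],[0,0,0,0],[0,0,0,0]]]'
python3 -c "
from h import *;tilt();go(.42,.38,.3)
m=imaging.camera_model('wrist');im=imaging.camera('wrist')[:,:,::-1].copy();cv2.imwrite('pics/w8.png',im)
c=tuple(int(v) for v in proj(m,(.631,.1245,.112)));print(c,'plate',plate(m,im,c,105,.112)); np.save('wm.npy',m,allow_pickle=True)
a=imaging.camera('scene')[:,:,::-1]; cv2.imwrite('pics/s3.png',np.hstack([cv2.resize(a[140:360,270:510],(380,348)),cv2.resize(im,(420,348))]))"
```

```text
time_s: 27.45
ee_pos: [0.6338, 0.1228, 0.1587]
eef_rot: [3.084, 0.029, -1.256]
force: [-0.6, 0.9, -4.3]
grip_width: 0.0452
time_s: 28.15
ee_pos: [0.6345, 0.1229, 0.1601]
eef_rot: [3.087, 0.028, -1.256]
force: [0.3, -0.4, 0.9]
grip_width: 0.0934
time_s: 28.85
ee_pos: [0.6427, 0.1213, 0.3038]
eef_rot: [3.084, 0.029, -1.256]
force: [0.5, -0.1, -1.0]
grip_width: 0.0939
tilt radial -0.0604 tang 0.0211 r 0.654 z 0.3038
tcp [0.6427 0.1213 0.3038] yaw -1.256 q6 1.38 -> tool shift [-0.3147  0.1307  0.0204] turn 0
(317, 213) plate [0.6385 0.1277 0.1663 0.184 ]
```

View pics/s3.png

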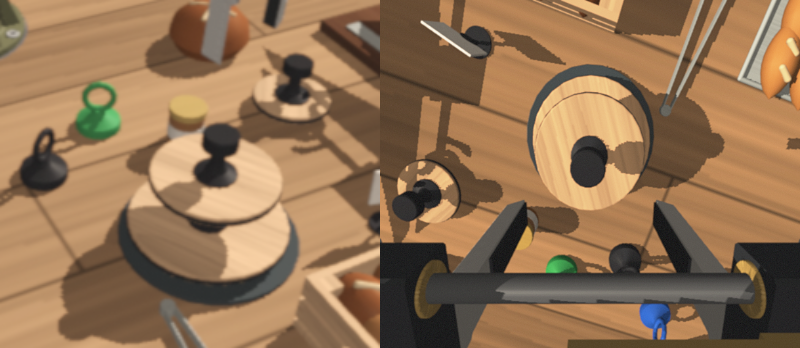

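```bash
python3 -c "
from h import *
m=np.load('wm.npy',allow_pickle=True).item(); im=cv2.imread('pics/w8.png')
g=roi((cv2.cvtColor(im,cv2.COLOR_BGR2HSV)[...,2]<75).astype(np.uint8)*255,(318,225),50)
c=max(cv2.findContours(g,0,1)[0],key=cv2.contourArea); print(cv2.boundingRect(c))
for x,y in((.631,.124),):
  for z in(.176,.156):
    P=np.array([proj(m,(x+.023*np.cos(a),y+.023*np.sin(a),z)) for a in np.arange(0,6.28,.02)]); print(z,P.min(0),P.max(0))
print(ray(m,(318.5,234),.176))
go(.42,.38,.3)
"
```

```text
(291, 188, 56, 70)
0.176 [288.20520476 205.74388813] [343.84167826 258.97508612]
0.156 [290.60099499 200.40915693] [343.16084032 250.97466675]
[0.63080233 0.12173833 0.176     ]
tcp [0.6426 0.1213 0.3037] yaw -1.256 q6 1.38 -> tool shift [-0.3146  0.1306  0.0203] turn 0
```

```bash
python3 -m handwheel '[[[-0.016,0.007,0.001,0],[-0.016,0.007,0.001,0],[-0.016,0.007,0.001,0],[-0.016,0.007,0.001,0],[-0.016,0.007,0.001,0],[-0.016,0.007,0.001,0],[-0.016,0.007,0.001,0],[-0.016,0.007,0.001,0],[-0.016,0.007,0.001,0],[-0.016,0.007,0.001,0]]]'  >/dev/null;python3 -c "from h import *;tilt()"
python3 -m handwheel '[[[-0.016,0.007,0.002,0],[-0.016,0.007,0.002,0],[-0.016,0.007,0.002,0],[-0.016,0.007,0.002,0],[-0.016,0.007,0.002,0],[-0.016,0.007,0.002,0],[-0.016,0.007,0.002,0],[-0.016,0.007,0.002,0],[-0.016,0.007,0.002,0],[0,0,0,0]]]' >/dev/null;python3 -c "
from h import *;tilt();m=imaging.camera_model('top');p=ray(m,(112,251),.026);print(p);go(p[0],p[1],.25)"
```

```text
tilt radial -0.0668 tang 0.0401 r 0.579 z 0.2930
tilt radial -0.0500 tang 0.0582 r 0.556 z 0.2844
[0.44164536 0.3968953  0.026     ]
tcp [0.4011 0.3854 0.2844] yaw -1.256 q6 1.93 -> tool shift [ 0.0027 -0.0444  0.0312] turn 0
```

```bash
python3 -m handwheel '[[[0.001,-0.022,0.03,0],[0.001,-0.022,0.03,0],[0,0,0.02,0],[0,0,0,0]]]'  >/dev/null;python3 -c "from h import *;tilt()"
python3 -m handwheel '[[[0,0,0,0.14],[0,0,0,-0.14],[0,0,0,0.14],[0,0,0,-0.14],[0,0,0,0.14],[0,0,0,-0.14],[0,0,0,0.14],[0,0,0,-0.14],[0,0,0,0],[0,0,0,0]]]' >/dev/null;python3 -c "
from h import *;tilt();go(.4416,.3969,.25);im=imaging.camera('wrist')[:,:,::-1];cv2.imwrite('pics/w9.png',im)
m=imaging.camera_model('wrist'); np.save('wm.npy',m,allow_pickle=True)
c=tuple(int(v) for v in proj(m,(.4416,.3969,.026)));print(c,'plate',plate(m,im,c,85,.026))"
```

```text
tilt radial -0.0480 tang 0.0561 r 0.593 z 0.2005
tilt radial -0.0354 tang 0.0543 r 0.594 z 0.2142
tcp [0.4398 0.3989 0.2142] yaw -1.274 q6 1.92 -> tool shift [ 0.0012  0.0008 -0.0359] turn 0
(328, 203) plate [0.4762 0.3913 0.0444 0.0709]
```

View pics/w9.png

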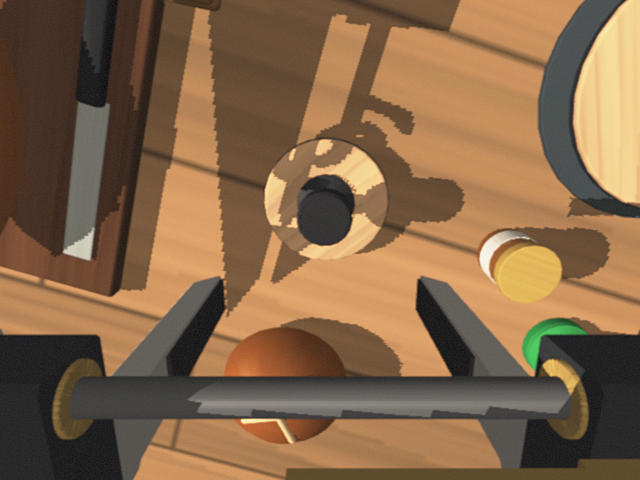

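```bash
python3 -c "
from h import *
m=np.load('wm.npy',allow_pickle=True).item()
print('head',ray(m,(325.5,217),.09))
for x,y,r,z in((.4416,.3969,.06,.026),(.4416,.3969,.023,.09)):
  P=np.array([proj(m,(x+r*np.cos(a),y+r*np.sin(a),z)) for a in np.arange(0,6.28,.02)]); print(P.min(0),P.max(0))
go(.45,-.03,.22)"
```

```text
head [0.44455076 0.39930463 0.09      ]
[266.26857335 139.53981896] [391.01122376 261.88368787]
[298.85747609 193.12906923] [355.78309631 248.12203462]
tcp [0.4398 0.3989 0.2142] yaw -1.273 q6 1.92 -> tool shift [ 0.4126  0.1169 -0.0135] turn 0
```

```bash
python3 -m handwheel '[[[0.03,0.01,0,0],[0.045,0.013,0,0],[0.045,0.013,0,0],[0.045,0.013,0,0],[0.045,0.013,0,0],[0.045,0.013,0,0],[0.045,0.013,0,0],[0.045,0.013,0,0],[0.03,0.01,0,0],[0,0,0,0]]]'  >/dev/null;python3 -c "from h import *;tilt();go(.45,-.03,.22)"
python3 -m handwheel '[[[0,0,0,0.14],[0,0,0,-0.14],[0,0,0,0.14],[0,0,0,-0.14],[0,0,0,0.14],[0,0,0,-0.14],[0,0,0,0.14],[0,0,0,-0.14],[0,0,0,0.14],[0,0,0,-0.14]]]' >/dev/null;python3 -c "from h import *;tilt()"
python3 -m handwheel '[[[0,0,0,0.14],[0,0,0,-0.14],[0,0,0,0.14],[0,0,0,-0.14],[0,0,0,0.14],[0,0,0,-0.14],[0,0,0,0.14],[0,0,0,-0.14],[0,0,0,0.14],[0,0,0,-0.14]]]' >/dev/null;python3 -c "from h import *;tilt();go(.45,-.03,.22)"
```

```text
tilt radial -0.0579 tang 0.0157 r 0.439 z 0.2102
tcp [ 0.4394 -0.006   0.2102] yaw -1.29 q6 1.18 -> tool shift [ 0.0257 -0.0029 -0.0108] turn 0
tilt radial -0.0537 tang 0.0170 r 0.440 z 0.2134
tilt radial -0.0501 tang 0.0184 r 0.441 z 0.2164
tcp [0.4407 0.0058 0.2164] yaw -1.314 q6 1.23 -> tool shift [ 0.0369  0.0003 -0.0047] turn 0
```

```bash
python3 -c "
from h import *
m=imaging.camera_model('wrist'); im=imaging.camera('wrist')[:,:,::-1];cv2.imwrite('pics/w10.png',im);np.save('wmc.npy',m,allow_pickle=True)"
python3 -m handwheel '[[[0.018,-0.045,-0.005,0],[0.018,-0.045,-0.005,0],[0.018,-0.045,-0.005,0],[0.018,-0.045,-0.005,0],[0,-0.045,-0.005,0],[0,0,0,0]]]' > /dev/null;python3 -c "from h import *;tilt();go(.68,-.04,.23)"
python3 -m handwheel '[[[0,0,0,0.14],[0,0,0,-0.14],[0,0,0,0.14],[0,0,0,-0.14],[0,0,0,0.14],[0,0,0,-0.14],[0,0,0,0.14],[0,0,0,-0.14],[0,0,0,0.14],[0,0,0,-0.14]]]' >/dev/null;python3 -c "from h import *;tilt();go(.68,-.04,.23)"
```

```text
tilt radial -0.0513 tang 0.0186 r 0.685 z 0.2281
tcp [0.6847 0.0042 0.2281] yaw -1.29 q6 1.24 -> tool shift [ 0.0411  0.0169 -0.0025] turn 0
tilt radial -0.0543 tang 0.0195 r 0.682 z 0.2281
tcp [0.6816 0.011  0.2281] yaw -1.311 q6 1.27 -> tool shift [ 0.0488  0.0148 -0.0028] turn 0
```

View pics/w10.png

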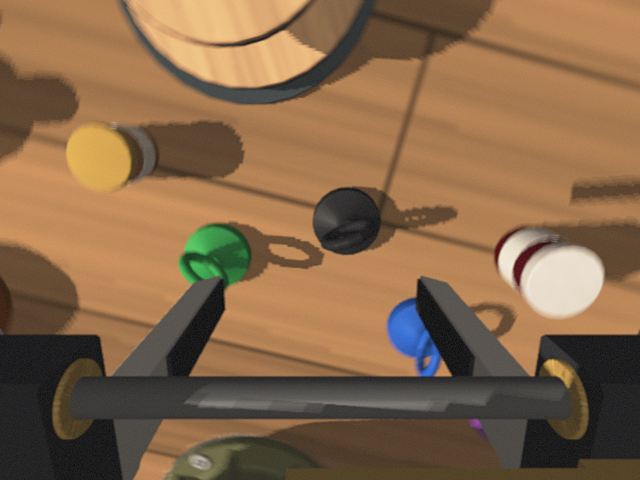

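```bash

python3 -m handwheel '[[[0.02,0.04,0.01,0],[0.02,0.04,0.01,0],[0.02,0.04,0.01,0],[0,0,0,0]]]' > /dev/null;python3 -c "from h import *;tilt();go(.57,-.04,.2)"
python3 -m handwheel '[[[0,0,0,0.14],[0,0,0,-0.14],[0,0,0,0.14],[0,0,0,-0.14],[0,0,0,0.14],[0,0,0,-0.14],[0,0,0,0.14],[0,0,0,-0.14],[0,0,0,0.14],[0,0,0,-0.14]]]' >/dev/null;python3 -c "from h import *;tilt();go(.57,-.04,.2)"
python3 -m handwheel '[[[0,0,0,-0.14],[0,0,0,0.14],[0,0,0,-0.14],[0,0,0,0.14],[0,0,0,-0.14],[0,0,0,0.14],[0,0,0,-0.14],[0,0,0,0.14],[0,0,0,-0.14],[0,0,0,0.14]]]' >/dev/null;python3 -c "from h import *;tilt();go(.57,-.04,.2)"
```

```text
tilt radial -0.0582 tang 0.0113 r 0.579 z 0.1998
tcp [ 0.574  -0.0765  0.1998] yaw -1.31 q6 1.11 -> tool shift [-0.0363 -0.0056  0.0008] turn 0
tilt radial -0.0514 tang 0.0125 r 0.578 z 0.2054
tcp [ 0.5733 -0.0696  0.2054] yaw -1.332 q6 1.14 -> tool shift [-0.0294 -0.0041  0.0061] turn 0
tilt radial -0.0449 tang 0.0138 r 0.577 z 0.2103
tcp [ 0.574  -0.0609  0.2103] yaw -1.311 q6 1.13 -> tool shift [-0.0209 -0.0019  0.0109] turn 0
```

```bash

python3 -m handwheel '[[[0.014,-0.037,0,0],[0.014,-0.037,0,0],[-0.003,0.009,0,0],[-0.003,0.009,0,0],[-0.003,0.009,0,0],[-0.003,0.009,0,0],[-0.003,0.009,0,0],[-0.003,0.009,0,0],[-0.003,0.009,0,0],[-0.003,0.009,0,0]]]' > /dev/null;python3 -c "from h import *;tilt()"
python3 -m handwheel '[[[0,-0.005,0,0.14],[0,-0.005,0,-0.14],[0,-0.005,0,0.14],[0,-0.005,0,-0.14],[0,-0.005,0,0.14],[0,0.005,0,-0.14],[0,0.005,0,0.14],[0,0.005,0,-0.14],[0,0.005,0,0.14],[0,0.005,0,-0.14]]]'; python3 -c "from h import *;tilt();go(.443,.3998,.22)"
```

```text
tilt radial -0.0433 tang 0.0149 r 0.576 z 0.2125
time_s: 41.45
ee_pos: [0.5643, -0.0488, 0.2226]
eef_rot: [3.118, 0.024, -1.34]
force: [-0.3, 0.2, -0.4]
grip_width: 0.0938
tilt radial -0.0303 tang 0.0151 r 0.566 z 0.2226
tcp [ 0.5643 -0.0488  0.2226] yaw -1.34 q6 1.18 -> tool shift [-0.4642  0.0153  0.014 ] turn 0
```

```bash

python3 -m handwheel '[[[0,-0.005,0,0.14],[0,-0.005,0,-0.14],[0,-0.005,0,0.14],[0,-0.005,0,-0.14],[0,-0.005,0,0.14],[0,0.005,0,-0.14],[0,0.005,0,0.14],[0,0.005,0,-0.14],[0,0.005,0,0.14],[0,0.005,0,-0.14]]]' >/dev/null; python3 -c "from h import *;tilt();go(.443,.3998,.22)"
python3 -m handwheel '[[[-0.02,0,0,0],[-0.045,0.001,0,0],[-0.045,0.001,0,0],[-0.045,0.001,0,0],[-0.045,0.001,0,0],[-0.045,0.001,0,0],[-0.045,0.001,0,0],[-0.045,0.001,0,0],[-0.045,0.001,0,0],[-0.02,0,0,0]]]'; python3 -c "from h import *;tilt();go(.443,.3998,.2)"
```

```text
tilt radial -0.0177 tang 0.0154 r 0.557 z 0.2320
tcp [ 0.5559 -0.0419  0.232 ] yaw -1.34 q6 1.19 -> tool shift [-0.4555  0.0088  0.0212] turn 0
time_s: 43.45
ee_pos: [0.4408, 0.3592, 0.2489]
eef_rot: [-3.14, 0.022, -1.344]
force: [1.0, -1.0, -0.0]
grip_width: 0.0943
tilt radial 0.0114 tang 0.0187 r 0.569 z 0.2489
tcp [0.4408 0.3592 0.2489] yaw -1.344 q6 1.95 -> tool shift [-0.038  -0.0111  0.0497] turn 0
```

```bash

python3 -m handwheel '[[[-0.038,-0.011,0.02,0],[0,0,0.04,0],[0,0,0.04,0],[0,0,0,0],[0,0,0,0]]]'; python3 -c "from h import *;tilt();go(.443,.3998,.11)"
```

```text
time_s: 43.95
ee_pos: [0.4372, 0.4064, 0.1539]
eef_rot: [-3.131, 0.027, -1.341]
force: [0.4, 0.4, 1.7]
grip_width: 0.0939
tilt radial 0.0223 tang 0.0179 r 0.597 z 0.1539
tcp [0.4372 0.4064 0.1539] yaw -1.341 q6 2.01 -> tool shift [ 0.009  -0.0036  0.0437] turn 0
```

```bash

python3 -m handwheel '[[[0.008,-0.003,0.02,0],[0,0,0.02,0],[0,0,0,0],[0,0,0,0]]]'; python3 -c "from h import *;tilt();go(.443,.3998,.072)"
```

```text
time_s: 44.35
ee_pos: [0.4445, 0.4015, 0.124]
eef_rot: [-3.119, 0.032, -1.342]
force: [0.4, 0.1, -0.6]
grip_width: 0.0938
tilt radial 0.0353 tang 0.0173 r 0.599 z 0.1240
tcp [0.4445 0.4015 0.124 ] yaw -1.342 q6 2.0 -> tool shift [0.003  0.003  0.0519] turn 0
```

```bash

python3 -m handwheel '[[[0.003,0.003,0.03,0],[0,0,0.022,0],[0,0,0,0],[0,0,0,0]]]'; python3 -c "from h import *;tilt();go(.443,.3998,.072)"
```

```text
time_s: 44.75
ee_pos: [0.4461, 0.402, 0.0806]
eef_rot: [-3.108, 0.038, -1.343]
force: [-0.2, -0.3, 0.3]
grip_width: 0.0941
tilt radial 0.0477 tang 0.0166 r 0.601 z 0.0806
tcp [0.4461 0.402  0.0806] yaw -1.343 q6 2.0 -> tool shift [0.0018 0.0038 0.0084] turn 0
```

```bash

python3 -m handwheel '[[[0.002,0.004,0.013,0],[0,0,0,0],[0,0,0,0]]]'; python3 -c "from h import *;tilt();go(.443,.3998,.072)"
python3 -m handwheel '[[[0,0,0,0],[0,0,0,0],[0,0,0,0],[0,0,0,0],[0,0,0,0],[0,0,0,0],[0,0,0,0]]]' 0.038 25; python3 -c "
from h import *;tilt();go(.443,.3998,.072)
m=imaging.camera_model('wrist'); im=imaging.camera('wrist')[:,:,::-1];cv2.imwrite('pics/w11.png',im); np.save('wm.npy',m,allow_pickle=True)
o=ctrl.get_obs();r=R.from_euler('xyz',o['eef_rot'])
print('tcp line at .09',proj(m,np.append((o['ee_pos']+r.apply([0,.0,-.018]))[:2],.09)),proj(m,np.append((o['ee_pos']+r.apply([0,.023,-.018]))[:2],.09)))"
```

```text
time_s: 45.05
ee_pos: [0.4439, 0.4005, 0.0704]
eef_rot: [-3.103, 0.04, -1.343]
force: [0.6, 0.5, -0.4]
grip_width: 0.0945
tilt radial 0.0526 tang 0.0162 r 0.598 z 0.0704
tcp [0.4439 0.4005 0.0704] yaw -1.343 q6 2.0 -> tool shift [ 0.0004  0.0009 -0.0017] turn 0
time_s: 45.75
ee_pos: [0.4442, 0.4009, 0.0714]
eef_rot: [-3.102, 0.04, -1.343]
force: [-1.1, 0.6, 0.7]
grip_width: 0.0453
tilt radial 0.0539 tang 0.0162 r 0.598 z 0.0714
tcp [0.4442 0.4009 0.0714] yaw -1.343 q6 2.0 -> tool shift [ 0.0007  0.0014 -0.0006] turn 0
tcp line at .09 [318.35201752 302.62527801] [318.26559229 348.07245434]
```

View pics/w11.png

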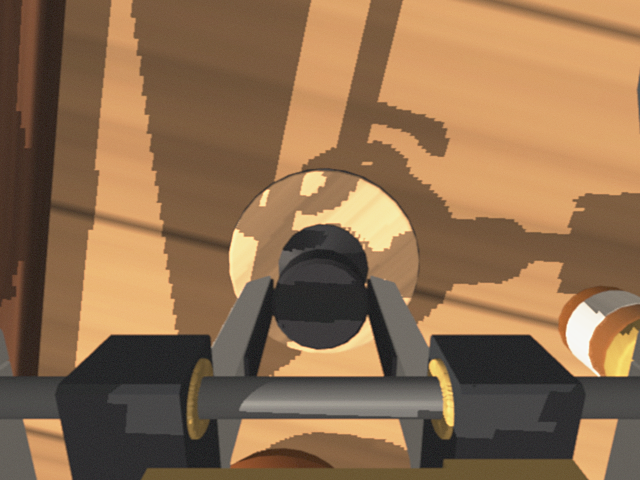

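```bash

python3 -m handwheel '[[[0,0,0,0],[0,0,0,0],[0,0,-0.01,0],[0,0,-0.04,0],[0,0,-0.045,0],[0,0,-0.045,0],[0,0,-0.045,0],[0,0,-0.045,0],[0,0,0,0],[0,0,0,0]]]' 0.038 40; python3 -c "from h import *;tilt();go(.632,.1215,.29)"
```

```text
time_s: 46.8
ee_pos: [0.4353, 0.3876, 0.3117]
eef_rot: [-3.107, 0.038, -1.343]
force: [0.7, 0.0, -4.2]
grip_width: 0.045
tilt radial 0.0487 tang 0.0165 r 0.583 z 0.3117
tcp [0.4353 0.3876 0.3117] yaw -1.343 q6 2.0 -> tool shift [ 0.3042 -0.1311  0.0147] turn 0
```

```bash

python3 -m handwheel '[[[0.03,-0.013,0,0],[0.04,-0.017,0,0],[0.04,-0.017,0,0],[0.04,-0.017,0,0],[0.04,-0.017,0,0],[0.04,-0.017,0,0],[0.035,-0.015,0,0],[0.025,-0.011,0,0],[0,0,0,0],[0,0,0,0]]]'; python3 -c "
from h import *;tilt();go(.632,.1215,.27)
o=ctrl.get_obs();print(R.from_euler('xyz',o['eef_rot']).apply([0,0,1])-[.029,.048,0])"
```

```text
time_s: 47.8
ee_pos: [0.6242, 0.1224, 0.2881]
eef_rot: [-3.131, 0.038, -1.342]
force: [0.7, 0.5, -3.0]
grip_width: 0.0448
tilt radial 0.0092 tang 0.0381 r 0.636 z 0.2881
tcp [0.6242 0.1224 0.2881] yaw -1.342 q6 1.46 -> tool shift [ 0.0033 -0.0072  0.0181] turn 0
[-0.02734588 -0.00882698 -0.99923107]
```

```bash

python3 -m handwheel '[[[0.003,-0.009,0.028,0],[0,0,0,0],[0,0,0,0]]]'; python3 -c "
from h import *;tilt();go(.634,.122,.24)
o=ctrl.get_obs();print(R.from_euler('xyz',o['eef_rot']).apply([0,0,1])-[.029,.048,0])"
```

```text
time_s: 48.1
ee_pos: [0.6321, 0.125, 0.2592]
eef_rot: [-3.133, 0.038, -1.339]
force: [-0.0, 0.1, -3.2]
grip_width: 0.0454
tilt radial 0.0074 tang 0.0386 r 0.644 z 0.2592
tcp [0.6321 0.125  0.2592] yaw -1.339 q6 1.46 -> tool shift [ 0.0041 -0.001   0.019 ] turn 0
[-0.02928197 -0.00868193 -0.99922671]
```

```bash

python3 -m handwheel '[[[0.004,-0.001,0.003,0],[0,0,0,0],[0,0,0.009,0],[0,0,0,0],[0,0,0,0]]]'; python3 -c "
from h import *;tilt();go(.634,.122,.235)"
```

```text
time_s: 48.6
ee_pos: [0.6334, 0.1231, 0.2494]
eef_rot: [-3.129, 0.038, -1.337]
force: [0.4, -0.7, -2.1]
grip_width: 0.0448
tilt radial 0.0106 tang 0.0385 r 0.645 z 0.2494
tcp [0.6334 0.1231 0.2494] yaw -1.337 q6 1.45 -> tool shift [ 0.0018 -0.0001  0.0144] turn 0
```

```bash

python3 -m handwheel '[[[0.001,0,0.008,0],[0,0,0,0],[0,0,0,0]]]'; python3 -c "
from h import *;tilt();go(.634,.122,.235)"
python3 -m handwheel '[[[0,0,0.004,0],[0,0,0,0],[0,0,0,0]]]'; python3 -c "
from h import *;tilt();go(.634,.122,.235)"
```

```text
time_s: 48.9
ee_pos: [0.6337, 0.1224, 0.2408]
eef_rot: [-3.129, 0.038, -1.337]
force: [-0.1, -0.7, -2.0]
grip_width: 0.0448
tilt radial 0.0108 tang 0.0385 r 0.645 z 0.2408
tcp [0.6337 0.1224 0.2408] yaw -1.337 q6 1.45 -> tool shift [ 0.0007 -0.0001  0.0058] turn 0
time_s: 49.2
ee_pos: [0.6337, 0.1225, 0.2364]
eef_rot: [-3.129, 0.038, -1.337]
force: [0.0, 0.2, -1.6]
grip_width: 0.0451
tilt radial 0.0106 tang 0.0385 r 0.645 z 0.2364
tcp [0.6337 0.1225 0.2364] yaw -1.337 q6 1.45 -> tool shift [ 0.0006 -0.0001  0.0014] turn 0
```

```bash

python3 -m handwheel '[[[0,0,0.002,0],[0,0,0,0]]]';python3 -m handwheel '[[[0,0,0,0],[0,0,0,0],[0,0,0,0],[0,0,0,0],[0,0,0,0],[0,0,0,0],[0,0,0,0]]]' 0.094; python3 -m handwheel '[[[0,0,-0.03,0],[0,0,-0.04,0],[0,0,-0.04,0],[0,0,-0.02,0],[0,0,0,0],[0,0,0,0]]]'
python3 -c "
from h import *;tilt()
m=imaging.camera_model('wrist');im=imaging.camera('wrist')[:,:,::-1].copy();cv2.imwrite('pics/w12.png',im)
np.save('wm.npy',m,allow_pickle=True)
c=tuple(int(v) for v in proj(m,(.632,.1215,.245)))
g=roi((cv2.cvtColor(im,cv2.COLOR_BGR2HSV)[...,2]<75).astype(np.uint8)*255,c,50)
k=max(cv2.findContours(g,0,1)[0],key=cv2.contourArea); print(c,cv2.boundingRect(k))
P=np.array([proj(m,(.632+.023*np.cos(a),.1215+.023*np.sin(a),.254)) for a in np.arange(0,6.28,.02)]); print(P.min(0),P.max(0))
a=imaging.camera('scene')[:,:,::-1]
b=cv2.resize(cv2.convertScaleAbs(cv2.imread('pics/w10.png')[170:270,295:405],alpha=3),(380,345))
cv2.imwrite('pics/s4.png',np.hstack([cv2.resize(a[120:340,270:510],(376,345)),b]))"
```

```text
time_s: 49.4
ee_pos: [0.6342, 0.1226, 0.2358]
eef_rot: [-3.127, 0.038, -1.337]
force: [0.1, 0.9, -3.1]
grip_width: 0.0449
time_s: 50.1
ee_pos: [0.6344, 0.1227, 0.2363]
eef_rot: [-3.126, 0.038, -1.337]
force: [-0.1, -1.1, 0.2]
grip_width: 0.0934
time_s: 50.7
ee_pos: [0.6329, 0.1172, 0.3687]
eef_rot: [-3.129, 0.038, -1.337]
force: [0.1, 0.5, -1.5]
grip_width: 0.0939
tilt radial 0.0107 tang 0.0385 r 0.644 z 0.3687
(319, 232) (293, 193, 58, 70)
[290.01024565 206.3192707 ] [348.04341956 262.82881405]
```

View pics/s4.png

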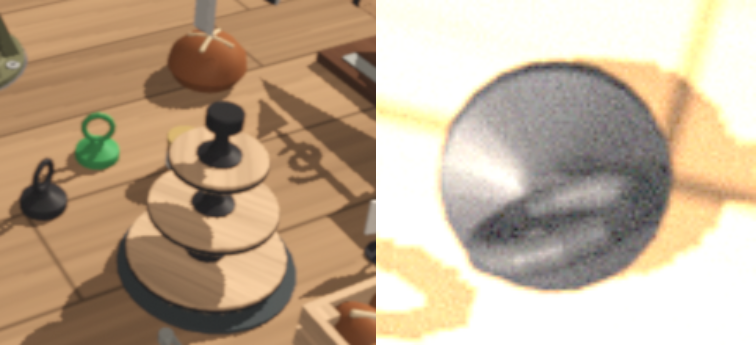

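```bash
python3 -c "
from h import *
m=np.load('wmc.npy',allow_pickle=True).item()
l=ray(m,(322.2,238),.055);r=ray(m,(372.9,225),.055);d=r-l
print('ring',l,r,(l+r)/2,np.linalg.norm(d),np.arctan2(d[1],d[0]))
print('foot',ray(m,(347,220.7),.006))
P=np.array([proj(m,(.432+.035*np.cos(a),-.02+.035*np.sin(a),.004)) for a in np.arange(0,6.28,.02)]); print(P.min(0),P.max(0),'obs',[314,347+33],[188,253])
print('green/blue',ray(m,(215,250),.0)[:2],ray(m,(412,327),0)[:2])
go(.43,-.02,.25,.5)"
```

```text
ring [0.41781715 0.00178715 0.055     ] [ 0.4418461  -0.03934711  0.055     ] [ 0.42983163 -0.01877998  0.055     ] 0.047638396157583966 -1.0421060721019113
foot [ 0.42778195 -0.02086718  0.006     ]
[313.44677683 182.41329397] [381.24677026 248.25721817] obs [314, 380] [188, 253]
green/blue [0.35724967 0.10741873] [ 0.32567958 -0.12715924]
tcp [0.6327 0.1173 0.3682] yaw -1.337 q6 1.45 -> tool shift [0.0911 0.2303 0.1122] turn 1.304
```

```bash
python3 -m handwheel '[[[0.018,0.045,0,0],[0.018,0.045,0.02,0],[0.018,0.045,0.02,0],[0.018,0.045,0.03,0],[0.018,0.045,0.03,0],[0,0,0,-0.145],[0,0,0,-0.145],[0,0,0,-0.145],[0,0,0,-0.145],[0,0,0,-0.145]]]' 0.06 >/dev/null; python3 -m handwheel '[[[0,0,0,-0.145],[0,0,0,-0.145],[0,0,0,-0.145],[0,0,0,-0.145],[0,0,0,-0.145],[0,0,0,-0.145],[0,0,0,-0.145],[0,0,0,0],[0,0,0,0]]]' > /dev/null; python3 -c "
from h import *;tilt();go(.428,-.0205,.16,.52)"
```

```text
tilt radial -0.0443 tang 0.0425 r 0.433 z 0.2423
tcp [ 0.4327 -0.0079  0.2423] yaw 0.46 q6 -0.59 -> tool shift [-0.0081  0.014   0.0818] turn -0.06
```

```bash
python3 -m handwheel '[[[-0.008,0.014,0.04,-0.06],[0,0,0.035,0],[0,0,0,0],[0,0,0,0]]]' > /dev/null; python3 -c "
from h import *;tilt();go(.428,-.0205,.12,.52)
im=imaging.camera('wrist')[:,:,::-1];np.save('wmc.npy',imaging.camera_model('wrist'),allow_pickle=True);cv2.imwrite('pics/w13.png',im)
b=cv2.convertScaleAbs(im[150:450,160:480],alpha=2.5); cv2.imwrite('pics/w13c.png',cv2.resize(b,(640,600)))"
```

```text
tilt radial -0.0450 tang 0.0410 r 0.429 z 0.1651
tcp [ 0.4281 -0.021   0.1651] yaw 0.508 q6 -0.68 -> tool shift [0.0009 0.0022 0.045 ] turn -0.012
```

View pics/w13c.png

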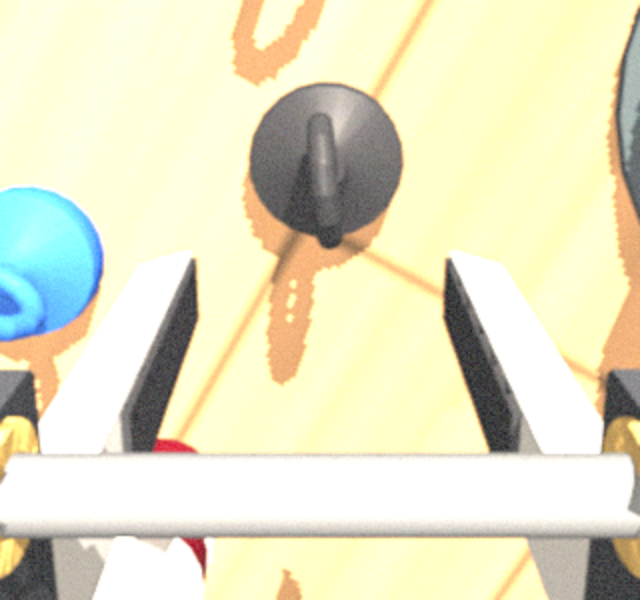

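```bash
python3 -c "
from h import *
m=np.load('wmc.npy',allow_pickle=True).item()
l=ray(m,(319,209),.055);r=ray(m,(325.5,271.5),.055);d=r-l
print('ring',l,r,(l+r)/2,np.linalg.norm(d),np.arctan2(d[1],d[0]))
P=np.array([proj(m,(.428+.035*np.cos(a),-.0205+.035*np.sin(a),.004)) for a in np.arange(0,6.28,.02)]); print(P.min(0),P.max(0),'obs',[160+249/2,160+403/2],[150+83/2,150+237/2])
print('px top bar for centre at .428,-.0205:',proj(m,(.428,-.0205,.082)),'img ring top ~',(160+326/2))
go(.4285,-.0185,.11)"
```

```text
ring [0.41282926 0.00057409 0.055     ] [ 0.44166809 -0.04050162  0.055     ] [ 0.42724867 -0.01996376  0.055     ] 0.050188564737537265 -0.9586693060254522
[284.93292154 191.70684074] [361.8305679  267.44264353] obs [284.5, 361.5] [191.5, 268.5]
px top bar for centre at .428,-.0205: [322.45827105 249.53454217] img ring top ~ 323.0
tcp [ 0.4281 -0.021   0.1651] yaw 0.508 q6 -0.68 -> tool shift [0.0025 0.0013 0.0551] turn 0
```

```bash
python3 -m handwheel '[[[0,0,0,-0.09],[0.001,0.002,0.04,0],[0,0,0.01,0],[0,0,0,0],[0,0,0,0]]]' > /dev/null; python3 -c "
from h import *;tilt();go(.428,-.0205,.073,.6)"
```

```text
tilt radial -0.0343 tang 0.0400 r 0.433 z 0.1219
tcp [ 0.4321 -0.02    0.1219] yaw 0.597 q6 -0.77 -> tool shift [-0.0035  0.0006  0.0489] turn -0.003
```

```bash
python3 -m handwheel '[[[-0.003,0.001,0.03,0],[0,0,0.015,0],[0,0,0,0],[0,0,0,0]]]'; python3 -c "
from h import *;tilt();go(.428,-.0205,.073,.6)"
```

```text
time_s: 54.05
ee_pos: [0.4325, -0.0212, 0.0822]
eef_rot: [-3.095, -0.003, 0.596]
force: [-0.1, 0.3, 0.1]
grip_width: 0.0601
tilt radial -0.0253 tang 0.0390 r 0.433 z 0.0822
tcp [ 0.4325 -0.0212  0.0822] yaw 0.596 q6 -0.77 -> tool shift [-0.0034 -0.0027  0.0093] turn -0.004
```

```bash
python3 -m handwheel '[[[-0.004,0.002,0.009,0],[0,0,0,0],[0,0,0,0]]]'; python3 -c "
from h import *;tilt();go(.428,-.0205,.073,.6)"
```

```text
time_s: 54.35
ee_pos: [0.4313, -0.0253, 0.075]
eef_rot: [-3.098, -0.006, 0.595]
force: [0.5, -0.3, 0.4]
grip_width: 0.06
tilt radial -0.0218 tang 0.0383 r 0.432 z 0.0750
tcp [ 0.4313 -0.0253  0.075 ] yaw 0.595 q6 -0.79 -> tool shift [-0.     -0.0058  0.0023] turn -0.005
```

```bash
python3 -m handwheel '[[[0,-0.006,0.001,0],[0,0,0,0],[0,0,0,0]]]'>/dev/null; python3 -c "
from h import *;tilt();go(.428,-.0205,.073,.6)"
python3 -m handwheel '[[[0,0,0,0],[0,0,0,0],[0,0,0,0],[0,0,0,0],[0,0,0,0],[0,0,0,0],[0,0,0,0],[0,0,0,0]]]' 0.004 25;python3 -c "
from h import *;tilt();go(.428,-.0205,.073,.6)"
```

```text
tilt radial -0.0206 tang 0.0385 r 0.428 z 0.0748
tcp [ 0.4278 -0.0199  0.0748] yaw 0.595 q6 -0.77 -> tool shift [-0.0002  0.0007  0.0018] turn -0.005
time_s: 55.45
ee_pos: [0.428, -0.0199, 0.0749]
eef_rot: [-3.098, -0.007, 0.595]
force: [-0.0, -0.5, 0.7]
grip_width: 0.0044
tilt radial -0.0206 tang 0.0385 r 0.428 z 0.0749
tcp [ 0.428  -0.0199  0.0749] yaw 0.595 q6 -0.77 -> tool shift [-0.0003  0.0006  0.0019] turn -0.005
```

```bash
python3 -c "
from h import *
o=ctrl.get_obs();print(o['grip_width'],o['force'])
m=imaging.camera_model('wrist');im=imaging.camera('wrist')[:,:,::-1];cv2.imwrite('pics/w14.png',im);np.save('wm14.npy',m,allow_pickle=True)
P=np.array([proj(m,(.428+.035*np.cos(a),-.0205+.035*np.sin(a),.004)) for a in np.arange(0,6.28,.02)]); print(P.min(0),P.max(0))
print('ring top',proj(m,(.428,-.0205,.082)))
g=(cv2.cvtColor(im,cv2.COLOR_BGR2HSV)[...,2]<80)
for r in range(200,340,10):
  x=np.where(g[r,200:440])[0]+200; print(r,(x.min(),x.max(),len(x)) if len(x) else None)"

```

```text
0.004426573736270898 [-0.00731488 -0.47623596  0.65914496]
[268.16169028 202.53433161] [370.3387019  301.59101565]
ring top [320.10253771 293.00075658]
200 None
210 (np.int64(290), np.int64(347), 55)
220 (np.int64(280), np.int64(357), 70)
230 (np.int64(274), np.int64(363), 83)
240 (np.int64(270), np.int64(367), 98)
250 (np.int64(268), np.int64(369), 101)
260 (np.int64(267), np.int64(369), 101)
270 (np.int64(270), np.int64(366), 97)
280 (np.int64(275), np.int64(361), 47)
290 (np.int64(283), np.int64(354), 20)
300 (np.int64(313), np.int64(327), 15)
310 (np.int64(281), np.int64(328), 18)
320 (np.int64(279), np.int64(328), 18)
330 (np.int64(311), np.int64(329), 8)
```

```bash
python3 -m handwheel '[[[0,0,0,0],[0,0,0,0],[0,0,0,0],[0,0,0,0]]]' 0 25; python3 -c "
from h import *
go(.428,-.0205,.064,.6)
im=imaging.camera('wrist')[:,:,::-1];a=im[270:345,290:350].astype(int).mean(2)
print(a[::8,::5].astype(int))"
```

```text
time_s: 55.9
ee_pos: [0.428, -0.0199, 0.0749]
eef_rot: [-3.098, -0.007, 0.595]
force: [-0.6, -0.5, -0.1]
grip_width: 0.0006
tcp [ 0.428  -0.0199  0.0749] yaw 0.595 q6 -0.77 -> tool shift [-0.0004  0.001   0.0109] turn -0.005
[[ 45  36  23  29  36  42  57  50  31  36  46  43]
 [ 37  27  24 123 204 206  58 209 208 112  34  39]
 [ 29 207 205 204 205 203  49 205 206 205 206 211]
 [ 32 208 206 205 205 206  37 207 205 205 207 206]
 [156 205 205 208 206 184  45 191 206 205 206 206]
 [206 205 206 206 205 179  39 181 206 206 207 206]
 [205 205 206 206 206 166  43 172 206 205 205 207]
 [205 205 204 206 204 160  82 169 204 205 207 205]
 [146 149 147 147 145 157  80 165 147 147 147 145]
 [ 59  53  55  60  50 134  82 143  50  58  57  58]]
```

```bash
python3 -m handwheel '[[[0,0,0,0],[0,0,0,0],[0,0,0,0],[0,0,0,0],[0,0,0,0],[0,0,0,0]]]' 0.06 25; python3 -m handwheel '[[[0,0.001,0.007,0],[0,0,0.006,0],[0,0,0,0],[0,0,0,0]]]'; python3 -m handwheel '[[[0,0,0,0],[0,0,0,0],[0,0,0,0],[0,0,0,0],[0,0,0,0],[0,0,0,0],[0,0,0,0],[0,0,0,0]]]' 0.003 25;python3 -c "
from h import *;tilt();go(.428,-.0205,.073,.6)"
```

```text
time_s: 56.55
ee_pos: [0.428, -0.0199, 0.0749]
eef_rot: [-3.098, -0.007, 0.595]
force: [0.4, 0.5, 0.1]
grip_width: 0.045
time_s: 56.95
ee_pos: [0.4281, -0.0202, 0.0604]
eef_rot: [-3.098, -0.006, 0.595]
force: [0.0, -0.5, 0.2]
grip_width: 0.0599
time_s: 57.75
ee_pos: [0.4282, -0.0202, 0.0607]
eef_rot: [-3.098, -0.006, 0.595]
force: [-1.8, 0.6, 0.1]
grip_width: 0.0091
tilt radial -0.0207 tang 0.0385 r 0.429 z 0.0607
tcp [ 0.4282 -0.0202  0.0607] yaw 0.595 q6 -0.78 -> tool shift [-0.0003 -0.0004 -0.0123] turn -0.005
```

```bash
python3 -c "
from h import *
o=ctrl.get_obs();print(R.from_euler('xyz',o['eef_rot']).apply([0,0,1]))"; python3 -m handwheel '[[[0,0,0,0],[0,0,0,0],[0,0,-0.02,0],[0,0,-0.045,0],[0,0,-0.045,0],[0,0,-0.045,0],[0,0,-0.045,0],[0,0,-0.045,0],[0,0,-0.03,0],[0,0,0,0]]]' 0.003 40; python3 -m handwheel '[[[0,0,-0.02,0],[0,0,0,0]]]';  python3 -c "
from h import *;tilt();go(.6326,.119,.345)"
```

```text
[-0.01887671  0.03939446 -0.99904542]
time_s: 58.75
ee_pos: [0.4316, -0.0311, 0.3448]
eef_rot: [-3.095, -0.002, 0.595]
force: [-0.5, 0.5, -1.4]
grip_width: 0.0093
time_s: 58.95
ee_pos: [0.4319, -0.0319, 0.3638]
eef_rot: [-3.094, -0.002, 0.595]
force: [-0.4, 0.2, -1.7]
grip_width: 0.009
tilt radial -0.0282 tang 0.0382 r 0.433 z 0.3638
tcp [ 0.4319 -0.0319  0.3638] yaw 0.595 q6 -0.77 -> tool shift [ 0.2507 -0.0115  0.0198] turn 0
```

```bash
python3 -m handwheel '[[[0.03,-0.002,0,0],[0.043,-0.002,0,0],[0.043,-0.002,0,0],[0.043,-0.002,0,0],[0.043,-0.002,0,0],[0.03,-0.001,0,0],[0,0,0,0],[0,0,0,0]]]';  python3 -c "
from h import *;tilt();go(.6326,.119,.33)
o=ctrl.get_obs();print(R.from_euler('xyz',o['eef_rot']).apply([0,0,1])-[-.0189,.0394,0])"
```

```text
time_s: 59.75
ee_pos: [0.623, 0.1134, 0.344]
eef_rot: [-3.084, 0.016, 0.594]
force: [-0.3, -0.6, -1.8]
grip_width: 0.0093
tilt radial -0.0380 tang 0.0458 r 0.633 z 0.3440
tcp [0.623  0.1134 0.344 ] yaw 0.594 q6 -0.48 -> tool shift [0.0113 0.0015 0.0137] turn 0
[-0.02671255 -0.00109743 -0.99822463]
```

```bash
python3 -m handwheel '[[[0.013,0.001,0.012,0],[0,0,0,0],[0,0,0,0]]]';  python3 -c "
from h import *;tilt();go(.634,.119,.32)
m=imaging.camera_model('scene');im=imaging.camera('scene')[:,:,::-1].copy();cv2.imwrite('pics/s5.png',im)
o=ctrl.get_obs();print(R.from_euler('xyz',o['eef_rot']).apply([0,0,1])-[-.0189,.0394,0])
g=(im.max(2)<60)
c=proj(m,(.6326,.119,.244)).astype(int); print('head at',proj(m,(.6326,.119,.244)),'cap bottom at',proj(m,(.6326,.119,o['ee_pos'][2]-.0607)))
for r in range(c[1]-32,c[1]+14,3):
  x=np.where(g[r,c[0]-40:c[0]+40])[0]+c[0]-40; print(r,(x.min(),x.max(),len(x)) if len(x) else None)
"
```

```text
time_s: 60.05
ee_pos: [0.6323, 0.1187, 0.3296]
eef_rot: [-3.083, 0.019, 0.592]
force: [-0.3, 0.2, -2.1]
grip_width: 0.0088
tilt radial -0.0405 tang 0.0460 r 0.643 z 0.3296
tcp [0.6323 0.1187 0.3296] yaw 0.592 q6 -0.48 -> tool shift [0.0018 0.0013 0.0096] turn 0
[-0.02985513 -0.00163857 -0.99809669]
head at [411.65630694 195.29452781] cap bottom at [413.45850517 183.95101214]
163 (np.int64(412), np.int64(421), 10)
166 (np.int64(411), np.int64(417), 7)
169 (np.int64(402), np.int64(421), 20)
172 (np.int64(398), np.int64(420), 23)
175 (np.int64(396), np.int64(420), 25)
178 (np.int64(396), np.int64(420), 25)
181 (np.int64(396), np.int64(421), 26)
184 (np.int64(396), np.int64(421), 26)
187 (np.int64(399), np.int64(431), 33)
190 (np.int64(403), np.int64(429), 27)
193 (np.int64(403), np.int64(424), 22)
196 (np.int64(402), np.int64(424), 23)
199 (np.int64(402), np.int64(423), 22)
202 (np.int64(404), np.int64(422), 19)
205 (np.int64(408), np.int64(417), 10)
208 (np.int64(408), np.int64(414), 7)
```

```bash
python3 -m handwheel '[[[0.002,0.001,0.01,0],[0,0,0,0],[0,0,0,0]]]';  python3 -m handwheel '[[[0,0,0.009,0],[0,0,0,0],[0,0,0,0]]]'; python3 -c "
from h import *;tilt();go(.634,.119,.303)"
```

```text
time_s: 60.4
ee_pos: [0.6333, 0.1183, 0.3202]
eef_rot: [-3.084, 0.018, 0.591]
force: [-0.0, -0.4, -1.2]
grip_width: 0.0086
time_s: 60.7
ee_pos: [0.6327, 0.1185, 0.3108]
eef_rot: [-3.084, 0.017, 0.591]
force: [0.3, 0.2, -2.2]
grip_width: 0.0087
tilt radial -0.0382 tang 0.0458 r 0.644 z 0.3108
tcp [0.6327 0.1185 0.3108] yaw 0.591 q6 -0.48 -> tool shift [0.0014 0.0008 0.0077] turn 0
```

Entered past the head top without resistance; seat it.

```bash
python3 -m handwheel '[[[0.001,0,0.005,0],[0,0,0,0],[0,0,0,0]]]';  python3 -m handwheel '[[[0,0,0.003,0],[0,0,0,0],[0,0,0,0]]]'; python3 -c "
from h import *;tilt();go(.634,.119,.303)"
```

```text
time_s: 61.0
ee_pos: [0.6334, 0.1194, 0.3054]
eef_rot: [-3.084, 0.017, 0.591]
force: [0.6, -0.2, -1.8]
grip_width: 0.0091
time_s: 61.3
ee_pos: [0.6334, 0.1196, 0.3028]
eef_rot: [-3.085, 0.016, 0.591]
force: [0.1, -0.3, -1.2]
grip_width: 0.0092
tilt radial -0.0367 tang 0.0458 r 0.645 z 0.3028
tcp [0.6334 0.1196 0.3028] yaw 0.591 q6 -0.48 -> tool shift [ 0.0001  0.0008 -0.0002] turn 0
```

```bash
python3 -m handwheel '[[[0,0,0.001,0],[0,0,0,0]]]'; python3 -m handwheel '[[[0,0,0,0],[0,0,0,0],[0,0,0,0],[0,0,0,0],[0,0,0,0],[0,0,0,0],[0,0,0,0]]]' 0.06; python3 -m handwheel '[[[0,0,-0.02,0],[0,0,-0.04,0],[0,0,-0.04,0],[0,0,-0.02,0],[0,0,0,0],[0,0,0,0]]]'
python3 -c "
from h import *;tilt()
m=imaging.camera_model('wrist');im=imaging.camera('wrist')[:,:,::-1].copy();cv2.imwrite('pics/w15.png',im)
P=np.array([proj(m,(.6326+.035*np.cos(a),.119+.035*np.sin(a),.244)) for a in np.arange(0,6.28,.02)]); print('exp cap foot',P.min(0),P.max(0))
g=(im.max(2)<85).astype(np.uint8)*255
c=tuple(P.mean(0).astype(int)); k=max(cv2.findContours(roi(g,c,75),0,1)[0],key=cv2.contourArea); print(cv2.boundingRect(k))
m=imaging.camera_model('scene');im=imaging.camera('scene')[:,:,::-1].copy();cv2.imwrite('pics/s6.png',im)
# cap in scene: vertical extent vs expectation
for z in(.242,.254,.324):print(z,proj(m,(.6326,.119,z)))
g=im.max(2)<60
for r in range(140,212,4):
  x=np.where(g[r,372:452])[0]+372; print(r,(x.min(),x.max(),len(x)) if len(x) else None,end=' ')
"
```

```text
time_s: 61.5
ee_pos: [0.6335, 0.1196, 0.3028]
eef_rot: [-3.086, 0.014, 0.591]
force: [-0.5, 0.2, -0.7]
grip_width: 0.009
time_s: 62.2
ee_pos: [0.6335, 0.1197, 0.3024]
eef_rot: [-3.086, 0.014, 0.591]
force: [-0.3, 0.7, -0.7]
grip_width: 0.0589
time_s: 62.8
ee_pos: [0.6383, 0.1149, 0.4243]
eef_rot: [-3.084, 0.017, 0.591]
force: [-0.2, -0.6, 0.1]
grip_width: 0.0594
tilt radial -0.0387 tang 0.0456 r 0.649 z 0.4243
exp cap foot [284.34983094 183.23913564] [357.63080782 255.78500176]
(285, 183, 73, 79)
0.242 [411.51312659 196.19574304]
0.254 [412.37782566 190.75309682]
0.324 [417.70531051 157.22048821]
140 None 144 None 148 None 152 None 156 None 160 (np.int64(421), np.int64(423), 3) 164 (np.int64(415), np.int64(423), 9) 168 (np.int64(413), np.int64(422), 10) 172 (np.int64(411), np.int64(421), 11) 176 (np.int64(410), np.int64(419), 10) 180 (np.int64(408), np.int64(418), 9) 184 (np.int64(399), np.int64(419), 21) 188 (np.int64(397), np.int64(418), 22) 192 (np.int64(396), np.int64(419), 24) 196 (np.int64(396), np.int64(420), 25) 200 (np.int64(399), np.int64(430), 32) 204 (np.int64(406), np.int64(426), 21) 208 (np.int64(408), np.int64(414), 7)
```

```bash
python3 -c "
from h import *
a=cv2.imread('pics/s5.png').astype(int);s=cv2.imread('pics/scene0.png').astype(int)
for n,(x0,x1,y0,y1) in dict(jam=(195,240,238,290),honey=(372,404,200,215)).items(): print(n,abs(a[y0:y1,x0:x1]-s[y0:y1,x0:x1]).mean())
print(ctrl.hand_in())"
```

```text
jam 1.6692307692307693
honey 21.406944444444445
the job is handed in; nothing more can be done
None
```

The stand is built on the slate and handed in at about 63 s: large tier, then medium, small and the black cap, each let go in that order. I haven't seen a verdict.

**Last checks:**
- **Large tier:** the wrist camera put it within about 1–2 mm of the slate's centre.
- **Medium and small tiers:** each head measured about 3 mm from the axis of the one below. At release, the gripper height was within about 1–2 mm of the seated height.
- **Cap:** its foot outline matched the expected seated position to about 1 pixel, and the gripper was at the seated height when it let go. I checked the final cap placement by these measurements only, because my 16 views were used up.

**What went wrong or disagreed:**
- **Missed grips:** the first grip on the medium tier slipped off, and the first pinch on the cap closed above the ring. Both held after going about 10–14 mm lower. The fingers seem to sit several mm higher than the readings say.
- **Hand tilt:** it drifted up to about 0.08 rad because the moves could not correct it. I relied on each piece levelling itself when released. The pictures show the medium and small tiers level, but I did not measure the final tilt angles.
- **Jars:** the jam jar looks unchanged from the first picture. The honey jar's comparison did not match (difference 21, against 1.7 for the jam jar). The stacked tiers now partly hide the honey jar in that view, which probably explains it. I felt no contact with it, but its position is not independently confirmed.

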